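# Commission a stocked handlamp: battery isolator on, then into the charging dock

## Task

Get the orange handlamp ready for charging: take it out of its lane in the stock tray, lower it into the low-cornered aluminium cradle and let go, and there slide the small white isolator switch in its top slot all the way towards the lens (on). Then take the lamp again and lower it gently, without dropping it, right down onto the seat of the charging dock between the two tall blue cheeks, upright with the switch still on, and let go. Leave the grey lamps and everything else on the table where they are.

Things in the scene. Friction and masses are not known exactly. Their poses are not given: they have to be found in the camera images.
- lamp: The orange handlamp, a box 68 (x) x 50 (y) x 38 (z) mm, 0.28 to 0.42 kg. Origin: centre of its underside; x points to the end with the round lens (a black band lies across the top just before that end), z up. The two ends (68 mm apart) and the two sides (50 mm apart) are flat and can be gripped. In the middle of its top is a slot 28 mm wide (y) and 10 mm deep, from x = -24 to x = +20 mm, in which the isolator switch runs. It stands upright throughout
- isolator (a joint): Travel of the isolator switch in the lamp's slot along the lamp's +x (towards the lens), in m: starts off, at 0 to 0.002; fully on 0.012. It slides with about 1.2 N of friction and stays where it is left. Off covers a green mark, on covers a red mark on the slot's floor
- knob_top (a point): Centre of the top of the white switch knob, 8 mm long (lamp's x) x 26 mm wide x 9 mm tall, its top flush with the lamp's top (38 mm above the underside). At joint 0 it lies at x = +2 mm in the lamp's frame, so 22 mm of slot is free behind it (towards -x) for a fingertip
- tray: Fixed cardboard stock tray 172 (x) x 192 (y) x 50 (z) mm with three lanes along its x, each 164 mm long and about 59 mm wide, walls and dividers 4 mm thick, all 50 mm tall, higher than the lamps. Origin: centre of its underside; floor 4 mm up. One lamp in each lane, lying along the lane, so a lamp's sides cannot be reached there but its ends can. The orange lamp may be in any lane
- cradle: Fixed aluminium cradle plate 105 (x) x 87 (y) mm; origin: centre of its underside; seat 6 mm up. Four black L-shaped corner stops rise 12 mm above the seat and enclose 75 (x) x 57 (y) mm, so the lamp drops in with its length along the cradle's x, lens at either end, and cannot slide away. Stops are 6 mm thick; the middle of each side is open, 33 mm wide at the ends (x) and 47 mm wide at the long sides (y)
- dock: Fixed charging dock, base 100 (x) x 110 (y) mm; origin: centre of its underside; seat 8 mm up. Two blue cheeks 7 mm thick, 70 mm wide, 46 mm tall above the seat, stand across its x with 78 mm between them; two grey ridges 5 mm tall and 5 mm thick run along x with 58 mm between them. The lamp goes between cheeks and ridges, length along the dock's x, lens at either end. Cheeks block the lamp's ends; its long sides stay free there
- spare_a: Grey lamp of the same size in another lane of the tray; leave alone. Origin: centre of its underside
- spare_b: Grey lamp of the same size in the remaining lane; leave alone. Origin: centre of its underside
- tape: Blue tape roll lying flat, 90 mm across, 24 mm tall; leave alone. Origin: centre of its underside
- driver: Screwdriver lying flat; leave alone
- junction: Grey junction box 80 x 80 x 42 mm with two cable glands; leave alone. Origin: centre of its underside
- carton: Small cardboard carton 90 x 130 x 60 mm; leave alone. Origin: centre of its underside
- plug: Red industrial plug standing on end, 60 mm across, 95 mm tall; leave alone. Origin: centre of its underside
Not all that is in view belongs to the job. Leave any purple or turquoise look-alike of the dock alone. Several things have the shape of the lamp; the one meant has the colours described above.

How it is judged:
On the way, in this order (a step that is already met when the one before it is completed fails the run):
1. the orange lamp sits fully down in the cradle, let go, its switch still off (z of lamp in the frame of cradle between 0.003 and 0.009 m and horizontal distance between lamp and cradle below 0.01 m and angle between the x axis of lamp and the x axis of cradle, either way round below 0.15 rad and angle between lamp's own z axis and vertical below 0.08 rad and contact force between the fingers and lamp below 0.2 N and value of joint isolator below 0.005 m), for 0.2 s.
2. the switch is slid fully on while the lamp sits in the cradle (value of joint isolator above 0.01 m and z of lamp in the frame of cradle between 0.002 and 0.012 m and horizontal distance between lamp and cradle below 0.012 m), for 0.2 s.
At the end, for the whole second after the job is handed in: The lamp rests upright (within 5 degrees) on the dock's seat (underside within 3 mm of the seat's height), centred within 10 mm and along the dock within 0.2 rad, at rest and released, its switch at 10 mm or more of its 12 mm travel (value of joint isolator above 0.01 m and z of lamp in the frame of dock between 0.005 and 0.011 m and horizontal distance between lamp and dock below 0.01 m and angle between the x axis of lamp and the x axis of dock, either way round below 0.2 rad and angle between lamp's own z axis and vertical below 0.08 rad and linear speed of lamp below 0.02 m/s); the robot touches nothing.
It fails at once if the lamp is dropped into the cradle or the dock (falls faster than 0.45 m/s within 35 mm of the seat) ((horizontal distance between lamp and dock below 0.03 m and z of lamp in the frame of dock below 0.043 m and linear speed of lamp above 0.45 m/s) or (horizontal distance between lamp and cradle below 0.03 m and z of lamp in the frame of cradle below 0.041 m and linear speed of lamp above 0.45 m/s)).
It fails at once if a grey lamp is moved more than 30 mm (distance of any of spare_a, spare_b from where it was at the start of the episode above 0.03 m).
It fails at once if another thing on the table is moved more than 30 mm (distance of any of tape, driver, junction, carton, plug from where it was at the start of the episode above 0.03 m).
It also fails if it takes over 69 s, if anything falls off the work surface, if the arm or the gripper's body presses on something with over 40 N, if the wrist force passes 120 N, or if a joint passes its speed limit or range.

## Robot

A 6-joint arm with a two-finger parallel gripper is mounted at the origin on the work surface. World frame = base frame: x ahead of the robot, y to its left, z up, the work surface at z = 0. Lengths are in m, angles in rad, forces in N, time in s.
With the tool pointing down it reaches from about 0.4 to 0.825 m from the base axis. Payload 7 kg.
Tool frame: the origin (TCP) lies at the very end of the fingers, on their centre line; the grasp point (between the pads) lies 19 mm behind it (grip_depth is the distance from the TCP to the grasp point, in m); z points along the fingers, y is the direction in which the jaws open and shut (so a half turn about z gives the same grasp; the last joint's range is limited). The gripper opens to 88 mm and grips with 3 to 60 N. Pads are 19 mm wide; open, the fingers measure 130 mm over their backs; the gripper's body (78 mm by 193 mm) begins 47 mm behind the grasp point.
Start: joints at [1.483, 0.359, 0.012, 0, -1.224, -0.288], TCP at [0.248, 0.628, 0.227] pointing down, gripper open.
Joint ranges: [-3.07, 3.07], [-1.43, 2.12], [-1.02, 1.25], [-3.03, 1.67], [-3.05, -0], [-3.03, 3.03]. Speed limits (rad/s): [2.39, 2.39, 3.01, 3.14, 3.14, 3.14].

## Interface

Orientations are given as [roll, pitch, yaw] about the fixed x, y, z axes, in that order (R = Rz(yaw) Ry(pitch) Rx(roll)).
In Python, from station import get_state, grab_frame, get_calibration, job_done, grip_depth gives the robot as it stands. The module is installed in compiled form; this text tells all that it offers.
- The arm moves only by the shell command python3 -m crank 'ROWS' [FORCE]. ROWS is JSON, a list of rows, each an object with "turn": the turn, a rotation vector about the tool's x, y, z each as a share of 2 pi rad, from -1 to 1, a list of three; "slide": the shift along the tool's x, y, z each as a share of 0.5 m, from -1 to 1, a list of three; "fingers": the opening, from -1 (shut) to 1 (fully open). A call has 1 to 5 rows; each row is the pose to reach, as a shift and turn from the pose commanded when the call began, along the tool's axes at that moment, turning the shorter way round; what a row does not reach only later rows make up. A row lasts 1/12 s, in which the tool goes at most 41.7 mm and 7.16 degrees, less where a joint would pass 70% of its speed; a pose out of reach is approached as far as the arm can. A call with a number of a shift or a turn outside -1 to 1 is refused whole. A call with a gripper value outside its range is refused whole. The fingers move at their own pace and stop on an object; FORCE is the grip in N (left out, the last holds). Time passes only in rows, so rows that repeat a pose let the fingers close. It gives the time, the measured TCP pose, the force and the opening at its end, in the units of the state.
- get_state(): the state, without advancing time (a new reading comes with each control period).
- grab_frame(name): name is "side" or "top" or "wrist"; returns the picture (400x640x3 uint8, red, green, blue); there is no depth.
- get_calibration(name): a dict with "K" (3x3 intrinsics, pixels), "pose" (4x4, takes a point from camera to world coordinates). Camera axes: x right, y up, looking along -z (the intrinsics and any distortion apply to the point x, -y, -z); pixel columns grow to the right and rows downward; lengths in m; the calibration is good to about 2 mm. A picture is of the moment at which its call begins: read the wrist's pose just before it. get_calibration takes no time and is no camera call; for the wrist camera it gives the pose at the moment of the call.
- job_done(): hands the job in, once; it reports no verdict.
The state is a dict: "t": time; "q": joint angles; "qd": joint speeds; "joint_efforts": joint torques, N m; "eef_pos": TCP position; "ee_rot": TCP orientation; "force": force on the tool from outside, world axes, zero at the start; "moment": the same for the moment, N m; "width": finger opening in m.
Only numpy, scipy, OpenCV 4.12 (cv2) and the standard library are available. Lean on these libraries where they do the work, as an engineer would, in place of code of your own. Each camera call takes 0.05 s, during which the arm holds its last target.

## Working session

There is one attempt and no reset: what is moved stays moved. The work goes in short steps, Python scripts to look and compute and a shell command to move; the robot and the scene stay as the last step left them, time stands still between calls to the robot, and variables do not carry over. Pictures are saved under pics/ and viewed, and the job is handed in when it is done.

```bash
mkdir -p pics; ls; python3 - <<'E'
from station import *
import cv2
print(get_state()); 
for n in ("side","top","wrist"):
    c=get_calibration(n); print(n,c)
    im=grab_frame(n); cv2.imwrite(f"pics/{n}0.png",im[:,:,::-1])
print(grip_depth)
E
```

```text
pics
{'t': 0.0, 'q': array([ 1.48311443e+00,  3.59389892e-01,  1.10665273e-02, -3.26905194e-04,
       -1.22412310e+00, -2.88118420e-01]), 'qd': array([ 1.71980330e-03, -1.14253946e-04,  4.13414029e-04,  4.06878052e-05,
        1.01512326e-03, -3.78122023e-04]), 'joint_efforts': array([ 1.69017716e-03, -5.82713985e+01,  2.93038934e+01,  6.99707463e+00,
        6.87621126e-03, -1.53871306e-04]), 'eef_pos': array([0.24757851, 0.6274285 , 0.22562828]), 'ee_rot': array([ 3.13992321e+00, -1.74281188e-04, -3.75911493e-01]), 'force': array([ 0.72743247, -0.74539996,  0.01585839]), 'moment': array([ 0.00392529, -0.0224845 ,  0.0120404 ]), 'width': 0.08788330834312408}
side {'K': array([[407.2948513 ,   0.        , 322.73459604],
       [  0.        , 407.2948513 , 198.09998748],
       [  0.        ,   0.        ,   1.        ]]), 'pose': array([[ 0.92656777,  0.19879348, -0.3193013 ,  0.14071716],
       [-0.375503  ,  0.53781478, -0.75481969, -0.94270993],
       [ 0.02167173,  0.81929019,  0.57296939,  0.78664671],
       [ 0.        ,  0.        ,  0.        ,  1.        ]])}
top {'K': a
[... 231 characters left out ...]
-0.99976323,  0.01715461, -0.01338643, -0.0110681 ],
       [-0.01081092,  0.14229759,  0.98976488,  1.50434202],
       [ 0.        ,  0.        ,  0.        ,  1.        ]])}
wrist {'K': array([[326.37702573,   0.        , 314.78822993],
       [  0.        , 326.37702573, 198.85809967],
       [  0.        ,   0.        ,   1.        ]]), 'pose': array([[-3.66402342e-01,  8.95857698e-01,  2.51372847e-01,
         3.13522263e-01],
       [-9.30456031e-01, -3.53052686e-01, -9.80070167e-02,
         6.01448605e-01],
       [ 9.47518277e-04, -2.69801382e-01,  9.62915529e-01,
         3.84667474e-01],
       [ 0.00000000e+00,  0.00000000e+00,  0.00000000e+00,
         1.00000000e+00]])}
0.0188
```

View pics/top0.png

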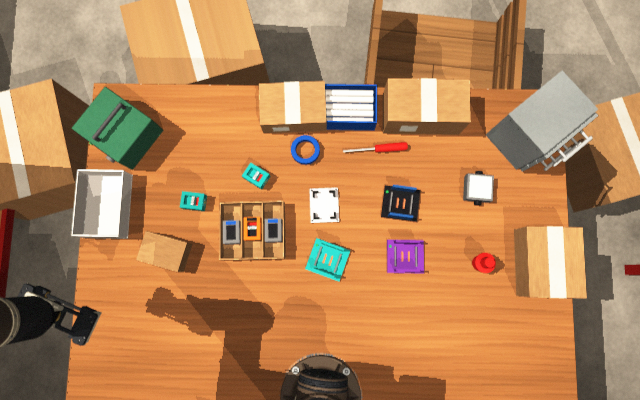

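View pics/side0.png

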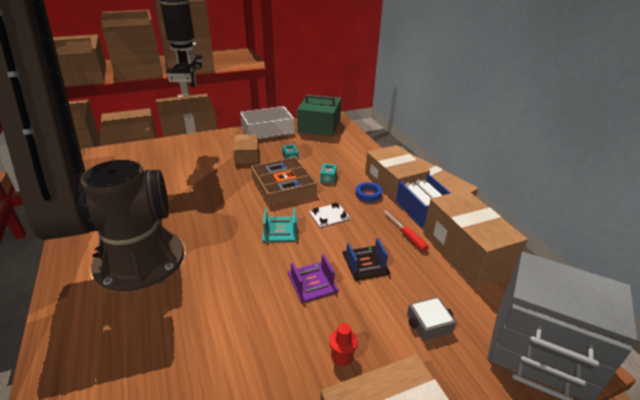

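View pics/wrist0.png

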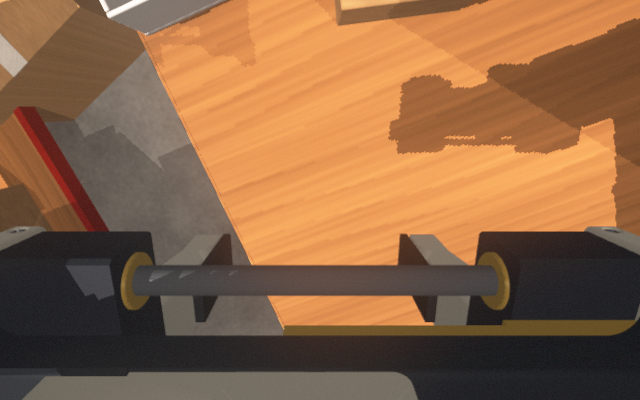

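The top view shows the tray at about (252,231) with the orange lamp in the middle lane, the cradle at (324,205) and the blue dock at (400,203). I'll enlarge these.

```bash
python3 - <<'E'
import cv2
im=cv2.imread('pics/top0.png')
cv2.imwrite('pics/t_tray.png',cv2.resize(im[190:270,210:295],None,fx=7,fy=7,interpolation=cv2.INTER_CUBIC))
cv2.imwrite('pics/t_cd.png',cv2.resize(im[175:232,300:430],None,fx=6,fy=6,interpolation=cv2.INTER_CUBIC))
im=cv2.imread('pics/side0.png')
cv2.imwrite('pics/s_all.png',cv2.resize(im[150:290,245:395],None,fx=4,fy=4,interpolation=cv2.INTER_CUBIC))
E
```

```text
(no output)
```

View pics/t_tray.png

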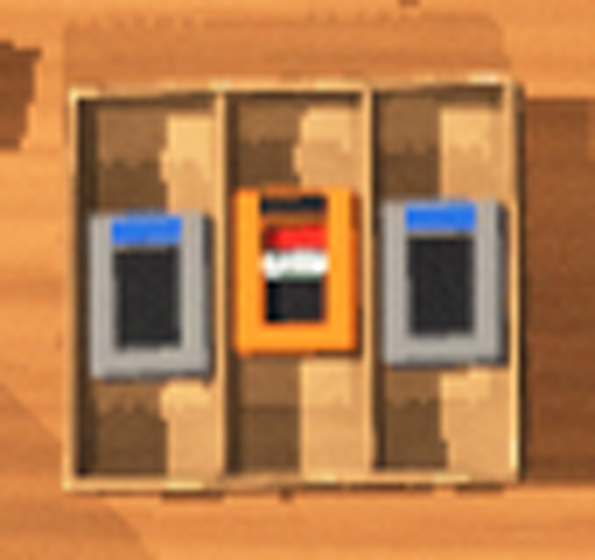

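View pics/t_cd.png

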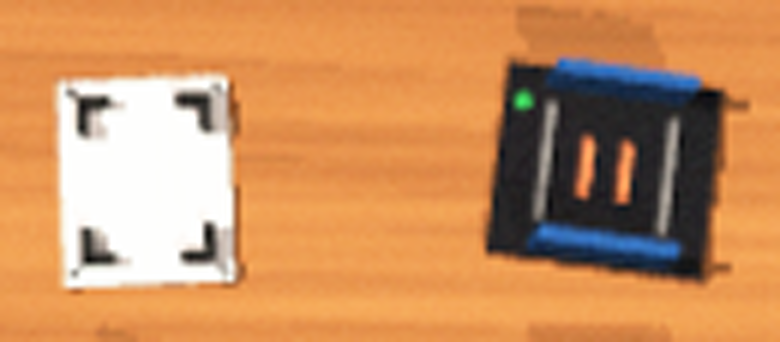

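View pics/s_all.png

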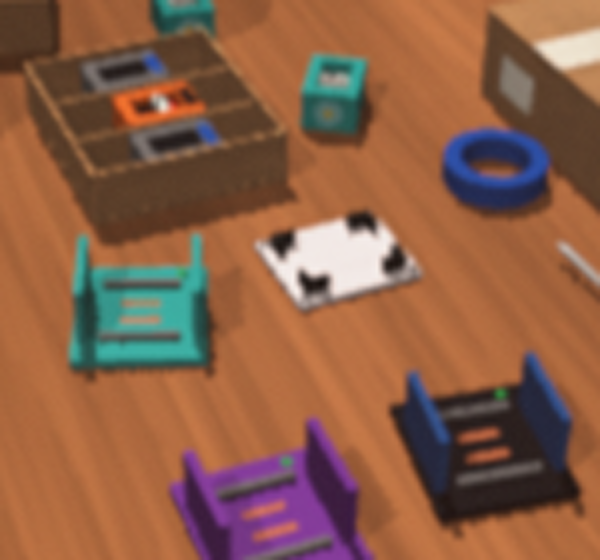

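```bash
cat > h.py <<'E'
import numpy as np, cv2
from station import *
def ray(cal,uv):
    K=cal['K'];P=cal['pose']
    d=np.linalg.inv(K)@np.array([uv[0],uv[1],1.]); d=np.array([d[0],-d[1],-d[2]])
    return P[:3,3],P[:3,:3]@d
def back(cal,uv,z):
    o,d=ray(cal,uv); return o+d*(z-o[2])/d[2]
def proj(cal,X):
    P=cal['pose'];c=P[:3,:3].T@(np.asarray(X,float)-P[:3,3]);c=np.array([c[0],-c[1],-c[2]])
    p=cal['K']@c;return p[:2]/p[2]
def tri(c1,u1,c2,u2):
    o1,d1=ray(c1,u1);o2,d2=ray(c2,u2)
    d1/=np.linalg.norm(d1);d2/=np.linalg.norm(d2)
    t=np.linalg.lstsq(np.c_[d1,-d2],o2-o1,rcond=None)[0]
    a=o1+t[0]*d1;b=o2+t[1]*d2
    return (a+b)/2,np.linalg.norm(a-b)
def rect(pts):
    # pts order: image TL,TR,BR,BL (top: up = +x world)
    p=np.array(pts);c=p.mean(0)
    ax=(p[0]+p[1]-p[2]-p[3])/2; ay=(p[0]+p[3]-p[1]-p[2])/2
    return c.round(4),'len',np.linalg.norm(ax[:2]).round(4),np.linalg.norm(ay[:2]).round(4),'yaw',np.arctan2(ax[1],ax[0]).round(3),np.arctan2(-ay[0],ay[1]).round(3)
E
python3 - <<'E'
from h import *
t=get_calibration('top');s=get_calibration('side')
f=lambda u,sc,o:((u[0]+.5)/sc-.5+o[0],(u[1]+.5)/sc-.5+o[1])
def do(n,L,sc,o,z): print(n,*rect([back(t,f(u,sc,o),z) for u in L]))
do('lamp',[(235,188),(357,188),(360,353),(237,353)],7,(210,190),.042)
do('tray',[(68,88),(518,78),(520,485),(66,487)],7,(210,190),.05)
do('cradle',[(57,79),(229,76),(236,282),(65,287)],6,(300,175),.006)
do('dock',[(510,60),(723,93),(705,280),(487,250)],6,(300,175),.008)
# two view
S=lambda u:f(u,4,(245,150)); T=lambda u,o,sc:f(u,sc,o)
# lamp corners in side: left-front.. tray corners
for n,a,b in [('tray near-right',T((520,485),(210,190),7),S((98,172))),
 ('tray far-right',T((518,78),(210,190),7),S((287,131))),
 ('cradle BR',T((236,282),(300,175),6),S((305,304))),('cradle TR',T((229,76),(300,175),6),S((421,272))),
 ('cradle BL',T((65,287),(300,175),6),S((257,243))),
 ('dock BR',T((705,280),(300,175),6),S((450,518))),('dock TR',T((723,93),(300,175),6),S((578,492))),('dock BL',T((487,250),(300,175),6),S((393,412)))]:
  print(n,tri(t,a,s,b))
E
```

```text
lamp [0.483  0.2146 0.042 ] len 0.0707 0.0524 yaw 0.054 0.018
tray [0.4769 0.215  0.05  ] len 0.1715 0.1921 yaw 0.039 0.031
cradle [0.5628 0.001  0.006 ] len 0.1074 0.088 yaw 0.054 0.041
dock [ 0.5719 -0.2341  0.008 ] len 0.0983 0.111 yaw -0.111 -0.13
tray near-right (array([0.39725046, 0.11494895, 0.05110595]), np.float64(0.008083944431550218))
tray far-right (array([0.56659   , 0.12213575, 0.04852406]), np.float64(5.63033768980209e-05))
cradle BR (array([ 0.51366061, -0.04627318,  0.00477567]), np.float64(0.004678308655581067))
cradle TR (array([ 0.61772569, -0.04025865,  0.00359908]), np.float64(0.0014112392520994324))
cradle BL (array([0.50859009, 0.04148647, 0.00299921]), np.float64(0.0022867938717943044))
dock BR (array([ 0.51933579, -0.2857096 ,  0.00448459]), np.float64(0.005558688694490282))
dock TR (array([ 0.61350867, -0.29480564,  0.00352972]), np.float64(0.0006958095808735508))
dock BL (array([ 0.53150288, -0.17447482, -0.00150423]), np.float64(0.0012921385312928343))
```

```bash
python3 - <<'E'
from h import *
from scipy.spatial.transform import Rotation as R
s=get_state(); c=get_calibration('wrist')
Rt=R.from_euler('xyz',s['ee_rot']).as_matrix()
for z in (0,-.019,-.04,-.066):
  for x in (-.0095,.0095):
    for y in (.044,.055,.065,-.044,-.065):
      print(z,x,y,proj(c,s['eef_pos']+Rt@[x,y,z]).round())
Pc=c['pose']; print('cam in tool',Rt.T@(Pc[:3,3]-s['eef_pos']),(Rt.T@Pc[:3,:3]).round(3))
im=cv2.imread('pics/side0.png')
p=proj(get_calibration('side'),s['eef_pos']);print(p)
cv2.imwrite('pics/s_g.png',cv2.resize(im[0:140,130:250],None,fx=4,fy=4,interpolation=cv2.INTER_CUBIC))
im=cv2.imread('pics/wrist0.png')
cv2.imwrite('pics/w_g.png',cv2.resize(im[220:345,120:520],None,fx=2,fy=2,interpolation=cv2.INTER_CUBIC))
E
```

```text
0 -0.0095 0.044 [397. 263.]
0 -0.0095 0.055 [417. 263.]
0 -0.0095 0.065 [436. 263.]
0 -0.0095 -0.044 [232. 263.]
0 -0.0095 -0.065 [193. 263.]
0 0.0095 0.044 [399. 230.]
0 0.0095 0.055 [420. 230.]
0 0.0095 0.065 [439. 230.]
0 0.0095 -0.044 [230. 230.]
0 0.0095 -0.065 [189. 230.]
-0.019 -0.0095 0.044 [406. 282.]
-0.019 -0.0095 0.055 [429. 282.]
-0.019 -0.0095 0.065 [450. 282.]
-0.019 -0.0095 -0.044 [222. 282.]
-0.019 -0.0095 -0.065 [179. 281.]
-0.019 0.0095 0.044 [409. 245.]
-0.019 0.0095 0.055 [433. 245.]
-0.019 0.0095 0.065 [455. 245.]
-0.019 0.0095 -0.044 [219. 245.]
-0.019 0.0095 -0.065 [174. 245.]
-0.04 -0.0095 0.044 [420. 308.]
-0.04 -0.0095 0.055 [446. 308.]
-0.04 -0.0095 0.065 [470. 308.]
-0.04 -0.0095 -0.044 [209. 307.]
-0.04 -0.0095 -0.065 [158. 307.]
-0.04 0.0095 0.044 [424. 266.]
-0.04 0.0095 0.055 [451. 266.]
-0.04 0.0095 0.065 [476. 266.]
-0.04 0.0095 -0.044 [205. 266.]
-0.04 0.0095 -0.065 [152. 266.]
-0.066 -0.0095 0.044 [443. 353.]
-0.066 -0.0095 0.055 [475. 353.]
-0.066 -0.0095 0.065 [505. 353.]
-0.066 -0.0095 -0.044 [185. 352.]
-0.066 -0.0095 -0.065 [123. 352.]
-0.066 0.0095 0.044 [449. 304.]
-0.066 0.0095 0.055 [483. 304.]
-0.066 0.0095 0.065 [514. 304.]
-0.066 0.0095 -0.044 [179. 304.]
-0.066 0.0095 -0.065 [114. 303.]
cam in tool [ 0.0709177   0.00025881 -0.15892703] [[ 0.001  0.963  0.27 ]
 [ 1.    -0.001  0.   ]
 [ 0.     0.27  -0.963]]
[189.82944522  90.68874357]
```

View pics/w_g.png

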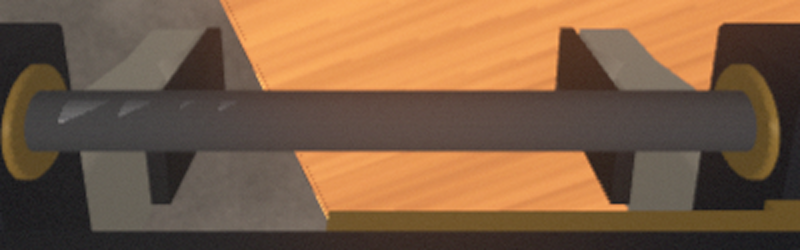

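View pics/s_g.png

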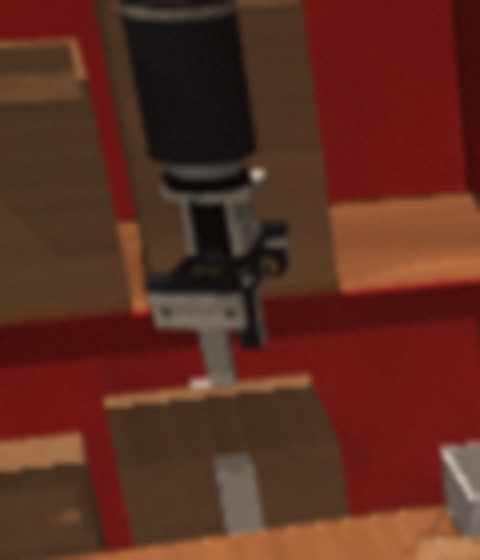

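```bash
cat >> h.py <<'E'
from scipy.spatial.transform import Rotation as R
def go(pos,yaw,tilt=0.):
    """tilt: lean of tool about its own y after yaw. prints slide/turn shares"""
    s=get_state();R0=R.from_euler('xyz',s['ee_rot']);R1=R.from_euler('z',yaw)*R.from_euler('x',np.pi)*R.from_euler('y',tilt)
    d=R0.inv().apply(np.array(pos)-s['eef_pos']); v=(R0.inv()*R1).as_rotvec()
    print('t',round(s['t'],2),'at',s['eef_pos'].round(4),s['ee_rot'].round(4),'w',round(s['width'],4),'F',s['force'].round(1))
    print('slide',(d/.5).round(4),'turn',(v/2/np.pi).round(4),'rows',np.linalg.norm(d)/.0417,np.degrees(np.linalg.norm(v))/7.16)
E
python3 -c "
from h import *
go([.483,.2146,.20],.045-np.pi/2)"
```

```text
t 0.15 at [0.2476 0.6276 0.2259] [ 3.1404e+00 -1.0000e-04 -3.7590e-01] w 0.0876 F [0.2 0.2 1.1]
slide [0.7411 0.5954 0.0525] turn [ 2.00e-04 -1.00e-04  1.83e-01] rows 11.415999592366923 9.20204892329904
```

```bash
python3 -m crank '[{"turn":[0,0,0.183],"slide":[0.741,0.595,0.05],"fingers":1},{"turn":[0,0,0.183],"slide":[0.741,0.595,0.05],"fingers":1},{"turn":[0,0,0.183],"slide":[0.741,0.595,0.05],"fingers":1},{"turn":[0,0,0.183],"slide":[0.741,0.595,0.05],"fingers":1},{"turn":[0,0,0.183],"slide":[0.741,0.595,0.05],"fingers":1}]' 20; python3 -c "
from h import *
go([.483,.2146,.20],.045-np.pi/2)"
```

```text
t: 0.57
eef_pos: [0.3512, 0.4453, 0.2153]
ee_rot: [3.141, -0.0, -1.006]
force: [1.6, -0.4, 0.0]
width: 0.0874
t 0.57 at [0.3512 0.4453 0.2153] [ 3.1413e+00 -2.0000e-04 -1.0064e+00] w 0.0874 F [ 1.6 -0.4  0. ]
slide [0.5307 0.0241 0.0307] turn [ 0.     -0.      0.0827] rows 6.381041539693085 4.156207171100188
```

```bash
python3 -m crank '[{"turn":[0,0,0.083],"slide":[0.53,0.024,0.03],"fingers":1},{"turn":[0,0,0.083],"slide":[0.53,0.024,0.03],"fingers":1},{"turn":[0,0,0.083],"slide":[0.53,0.024,0.03],"fingers":1},{"turn":[0,0,0.083],"slide":[0.53,0.024,0.03],"fingers":1},{"turn":[0,0,0.083],"slide":[0.53,0.024,0.03],"fingers":1}]' ; python3 -c "
from h import *
go([.483,.2146,.20],.045-np.pi/2)"
```

```text
t: 0.98
eef_pos: [0.4554, 0.2652, 0.2038]
ee_rot: [-3.142, 0.0, -1.53]
force: [1.8, 0.8, -0.1]
width: 0.0876
t 0.98 at [0.4554 0.2652 0.2038] [-3.1415e+00  2.0000e-04 -1.5296e+00] w 0.0876 F [ 1.8  0.8 -0.1]
slide [ 0.1034 -0.0509  0.0077] turn [-0.      0.     -0.0006] rows 1.384922235740959 0.030742173679534555
```

```bash
python3 -m crank '[{"turn":[0,0,0],"slide":[0.08,-0.04,0],"fingers":1},{"turn":[0,0,0],"slide":[0.08,-0.04,0],"fingers":1},{"turn":[0,0,0],"slide":[0.08,-0.04,0],"fingers":1}]' ; python3 -c "
from h import *
go([.483,.2146,.20],.045-np.pi/2)
import pickle
c=get_calibration('wrist');im=grab_frame('wrist')
pickle.dump(c,open('w1.pkl','wb'));cv2.imwrite('pics/w1.png',im[:,:,::-1])"
```

```text
t: 1.23
eef_pos: [0.4777, 0.2259, 0.2037]
ee_rot: [3.141, -0.0, -1.526]
force: [-1.3, 0.2, -0.2]
width: 0.0877
t 1.23 at [0.4777 0.2259 0.2037] [ 3.1412e+00 -3.0000e-04 -1.5263e+00] w 0.0877 F [-1.3  0.2 -0.2]
slide [ 0.023  -0.0096  0.0073] turn [ 0.0001 -0.0001 -0.0001] rows 0.3112526927054208 0.005853369512689501
```

View pics/w1.png

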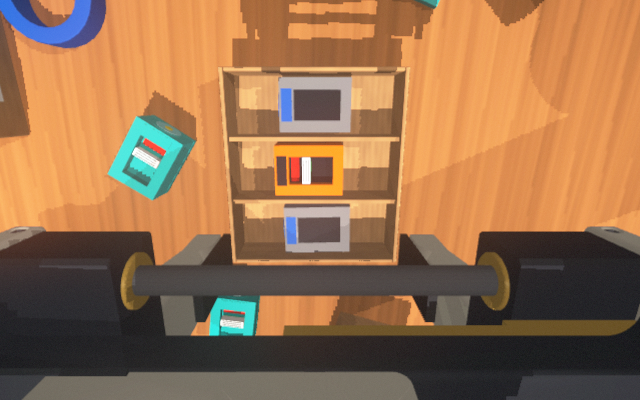

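```bash
python3 - <<'E'
import cv2
im=cv2.imread('pics/w1.png')
cv2.imwrite('pics/w1c.png',cv2.resize(im[125:215,250:370],None,fx=6.5,fy=6.5,interpolation=cv2.INTER_CUBIC))
E
```

```text
(no output)
```

View pics/w1c.png

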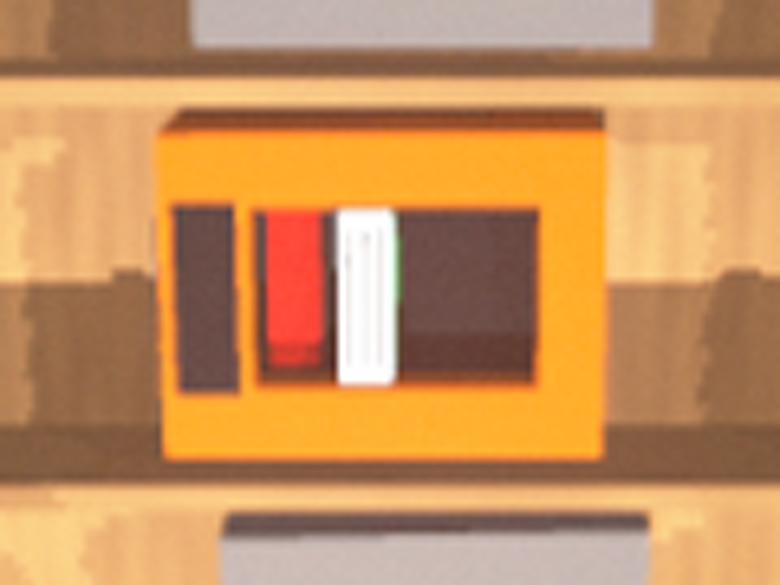

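```bash
python3 - <<'E'
from h import *
import pickle
c=pickle.load(open('w1.pkl','rb'));t=get_calibration('top')
f=lambda u,sc,o:((u[0]+.5)/sc-.5+o[0],(u[1]+.5)/sc-.5+o[1])
L=[f(u,6.5,(250,125)) for u in [(162,460),(158,130),(605,130),(605,460)]]
print(*rect([back(c,u,.042) for u in L]))
L2=[f(u,7,(210,190)) for u in [(235,188),(357,188),(360,353),(237,353)]]
for a,b in zip(L,L2): print(tri(c,a,t,b))
# knob
K=[back(c,f(u,6.5,(250,125)),.042) for u in [(337,385),(337,210),(396,210),(396,385)]]
print(rect(K))
E
```

```text
[0.4827 0.2145 0.042 ] len 0.0682 0.0512 yaw 0.045 0.046
(array([0.5180816 , 0.24426449, 0.03268948]), np.float64(0.0016581503062601817))
(array([0.51951707, 0.19193259, 0.02971842]), np.float64(0.001341033225815959))
(array([0.44912182, 0.18874188, 0.02702583]), np.float64(0.0005120666421778605))
(array([0.44707232, 0.23861519, 0.04249964]), np.float64(0.0004018677106463296))
(array([0.4852, 0.2146, 0.042 ]), 'len', np.float64(0.009), np.float64(0.0272), 'yaw', np.float64(0.045), np.float64(0.038))
```

```bash
python3 -c "
from h import *
go([.4827,.2145,.10],.045-np.pi/2)"
```

```text
t 1.28 at [0.4773 0.2272 0.2038] [ 3.1414  0.     -1.5248] w 0.0876 F [ 0.4  0.8 -0.6]
slide [ 0.0259 -0.0097  0.2075] turn [0.     0.     0.0002] rows 2.510091266316946 0.007869585254371165
```

```bash
python3 -m crank '[{"turn":[0,0,0],"slide":[0.026,-0.01,0.207],"fingers":1},{"turn":[0,0,0],"slide":[0.026,-0.01,0.207],"fingers":1},{"turn":[0,0,0],"slide":[0.026,-0.01,0.207],"fingers":1},{"turn":[0,0,0],"slide":[0.026,-0.01,0.207],"fingers":1},{"turn":[0,0,0],"slide":[0.026,-0.01,0.207],"fingers":1}]' ; python3 -c "
from h import *
go([.4827,.2145,.012],.045-np.pi/2)
import pickle
c=get_calibration('wrist');im=grab_frame('wrist')
pickle.dump(c,open('w2.pkl','wb'));cv2.imwrite('pics/w2.png',im[:,:,::-1])"
```

```text
t: 1.7
eef_pos: [0.482, 0.2161, 0.0999]
ee_rot: [3.14, -0.002, -1.521]
force: [1.5, 0.4, 1.3]
width: 0.0877
t 1.7 at [0.482  0.2161 0.0999] [ 3.1400e+00 -1.9000e-03 -1.5206e+00] w 0.0877 F [1.5 0.4 1.3]
slide [ 0.0029 -0.0015  0.1759] turn [ 0.0002 -0.0003  0.0008] rows 2.109297196742303 0.04629615499967875
```

View pics/w2.png

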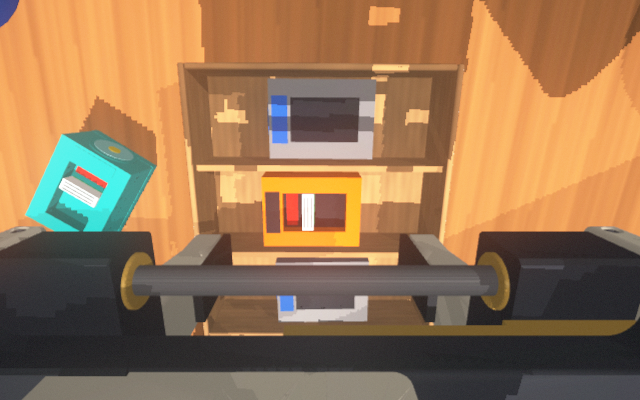

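```bash
python3 - <<'E'
from h import *
import pickle
c=pickle.load(open('w1.pkl','rb'));c2=pickle.load(open('w2.pkl','rb'))
f=lambda u,sc,o:((u[0]+.5)/sc-.5+o[0],(u[1]+.5)/sc-.5+o[1])
L=[f(u,6.5,(250,125)) for u in [(162,460),(158,130),(605,130),(605,460)]]
L2=[(264,246.5),(263,177),(361,177),(360,246)]
for a,b in zip(L,L2): print(tri(c,a,c2,b))
print(*rect([back(c2,u,.042) for u in L2]))
E
```

```text
(array([0.51562455, 0.24133749, 0.04346281]), np.float64(0.000779968736672513))
(array([0.5164734 , 0.19013892, 0.04588476]), np.float64(0.0009481697668232103))
(array([0.45072425, 0.18712823, 0.04502484]), np.float64(6.383659867217872e-05))
(array([0.44659684, 0.23868531, 0.04113786]), np.float64(0.0005355231400628362))
[0.4822 0.2148 0.042 ] len 0.0677 0.0508 yaw 0.053 0.048
```

```bash
python3 -m crank '[{"turn":[0,0,0],"slide":[0.002,-0.001,0.06],"fingers":1},{"turn":[0,0,0],"slide":[0.002,-0.001,0.12],"fingers":1},{"turn":[0,0,0],"slide":[0.002,-0.001,0.16],"fingers":1},{"turn":[0,0,0],"slide":[0.002,-0.001,0.175],"fingers":1},{"turn":[0,0,0],"slide":[0.002,-0.001,0.175],"fingers":1}]' ; python3 -c "
from h import *
go([.4825,.2147,.012],.047-np.pi/2)"
```

```text
t: 2.17
eef_pos: [0.4832, 0.2152, 0.013]
ee_rot: [3.141, -0.0, -1.521]
force: [-0.6, 0.4, 0.1]
width: 0.0874
t 2.17 at [0.4832 0.2152 0.013 ] [ 3.1414e+00 -4.0000e-04 -1.5212e+00] w 0.0874 F [-0.6  0.4  0.1]
slide [0.001  0.0015 0.0019] turn [ 0.     -0.0001  0.0004] rows 0.03149737470426924 0.020674048347067327
```

Close with a moderate 25 N.

```bash
python3 -m crank '[{"turn":[0,0,0],"slide":[0,0,0],"fingers":-1},{"turn":[0,0,0],"slide":[0,0,0],"fingers":-1},{"turn":[0,0,0],"slide":[0,0,0],"fingers":-1},{"turn":[0,0,0],"slide":[0,0,0],"fingers":-1},{"turn":[0,0,0],"slide":[0,0,0],"fingers":-1}]' 25; python3 -m crank '[{"turn":[0,0,0],"slide":[0,0,-0.02],"fingers":-1},{"turn":[0,0,0],"slide":[0,0,-0.06],"fingers":-1},{"turn":[0,0,0],"slide":[0,0,-0.1],"fingers":-1},{"turn":[0,0,0],"slide":[0,0,-0.15],"fingers":-1},{"turn":[0,0,0],"slide":[0,0,-0.2],"fingers":-1}]';python3 -c "
from h import *
go([.5628,.001,.12],.046-np.pi/2)"
```

```text
t: 2.58
eef_pos: [0.4841, 0.2153, 0.0144]
ee_rot: [-3.139, 0.002, -1.522]
force: [-2.5, 0.7, 7.1]
width: 0.0681
t: 3.0
eef_pos: [0.4823, 0.2138, 0.1141]
ee_rot: [3.14, -0.001, -1.523]
force: [0.2, 0.5, -3.8]
width: 0.0679
t 3.0 at [0.4823 0.2138 0.1141] [ 3.1402e+00 -8.0000e-04 -1.5228e+00] w 0.0679 F [ 0.2  0.5 -3.8]
slide [ 0.4328 -0.1403 -0.0117] turn [ 0.0002 -0.0001  0.0003] rows 5.45666280946504 0.02067912163843277
```

```bash
python3 -m crank '[{"turn":[0,0,0],"slide":[0.07,-0.02,-0.1],"fingers":-1},{"turn":[0,0,0],"slide":[0.14,-0.05,-0.15],"fingers":-1},{"turn":[0,0,0],"slide":[0.2,-0.1,-0.15],"fingers":-1},{"turn":[0,0,0],"slide":[0.24,-0.14,-0.15],"fingers":-1},{"turn":[0,0,0],"slide":[0.24,-0.14,-0.15],"fingers":-1}]'; python3 -c "
from h import *
go([.5628,.001,.12],.046-np.pi/2)
import pickle
c=get_calibration('wrist');im=grab_frame('wrist')
pickle.dump(c,open('w3.pkl','wb'));cv2.imwrite('pics/w3.png',im[:,:,::-1])"
```

```text
t: 3.42
eef_pos: [0.5622, 0.094, 0.1902]
ee_rot: [-3.138, -0.0, -1.525]
force: [1.2, 1.6, -3.2]
width: 0.0676
t 3.42 at [0.5622 0.094  0.1902] [-3.1383 -0.     -1.5253] w 0.0676 F [ 1.2  1.6 -3.2]
slide [0.1858 0.0078 0.1403] turn [-0.0005 -0.     -0.0001] rows 2.7934120656769745 0.026734319274767417
```

View pics/w3.png

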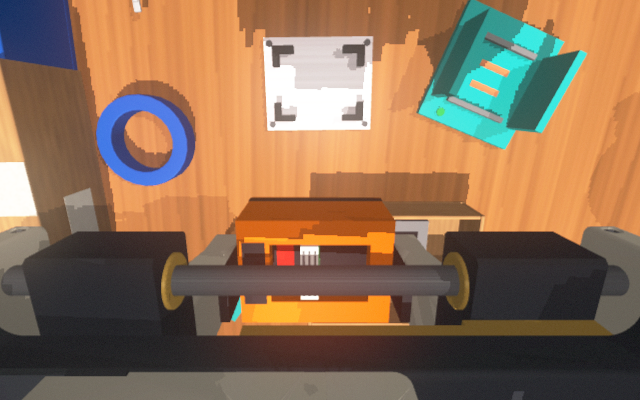

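```bash
python3 - <<'E'
import cv2
im=cv2.imread('pics/w3.png')
cv2.imwrite('pics/w3c.png',cv2.resize(im[25:140,255:385],None,fx=5,fy=5,interpolation=cv2.INTER_CUBIC))
E
```

```text
(no output)
```

View pics/w3c.png

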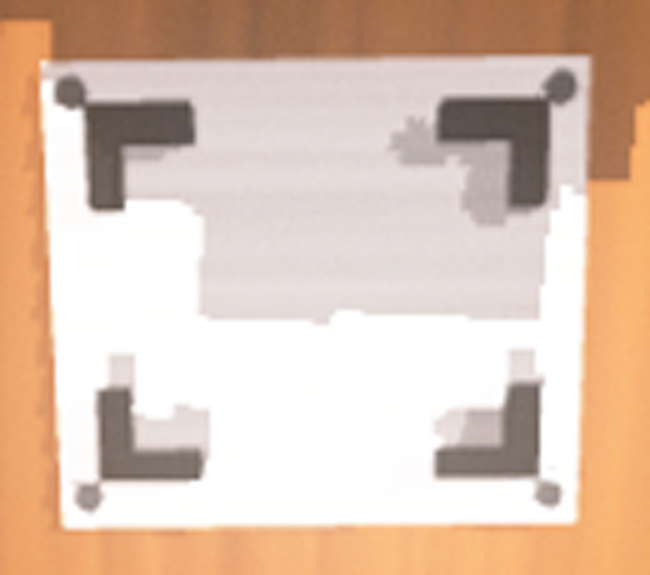

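```bash
python3 - <<'E'
from h import *
import pickle
c=pickle.load(open('w3.pkl','rb'));t=get_calibration('top')
f=lambda u,sc,o:((u[0]+.5)/sc-.5+o[0],(u[1]+.5)/sc-.5+o[1])
L=[f(u,5,(255,25)) for u in [(63,527),(41,60),(591,57),(576,522)]]
print(*rect([back(c,u,.006) for u in L]))
S=[f(u,5,(255,25)) for u in [(99,480),(86,101),(550,98),(541,479)]]
print(*rect([back(c,u,.018) for u in S]))
T=[f(u,6,(300,175)) for u in [(57,79),(229,76),(236,282),(65,287)]]
for a,b in zip(L,T): print(tri(c,a,t,b))
# held lamp: tool pos at grasp vs lamp: grip centered along x ; y offset = tcp y - lamp y
E
```

```text
[0.562 0.    0.006] len 0.1055 0.0875 yaw 0.053 0.057
[ 5.619e-01 -1.000e-04  1.800e-02] len 0.0868 0.0688 yaw 0.05 0.055
(array([0.61104851, 0.04653672, 0.02201198]), np.float64(0.002861881810312456))
(array([ 0.61687085, -0.04032232,  0.01010421]), np.float64(0.000720180537515061))
(array([ 0.51160125, -0.04596409,  0.0057824 ]), np.float64(0.0010285584332606027))
(array([0.50701172, 0.04116617, 0.00715467]), np.float64(0.0009959372165929414))
```

```bash
python3 -m crank '[{"turn":[0,0,-0.001],"slide":[0.06,0.002,0.03],"fingers":-1},{"turn":[0,0,-0.001],"slide":[0.12,0.005,0.08],"fingers":-1},{"turn":[0,0,-0.001],"slide":[0.17,0.008,0.14],"fingers":-1},{"turn":[0,0,-0.001],"slide":[0.187,0.009,0.2],"fingers":-1},{"turn":[0,0,-0.001],"slide":[0.187,0.009,0.23],"fingers":-1}]'; python3 -m crank '[{"turn":[0,0,0],"slide":[0,0,0],"fingers":-1},{"turn":[0,0,0],"slide":[0,0,0],"fingers":-1}]'; python3 -c "
from h import *
go([.562,.0005,.05],.052-np.pi/2)
import pickle
c=get_calibration('wrist');im=grab_frame('wrist')
pickle.dump(c,open('w4.pkl','wb'));cv2.imwrite('pics/w4.png',im[:,:,::-1])"
```

```text
t: 3.88
eef_pos: [0.5555, 0.0019, 0.0696]
ee_rot: [3.136, -0.001, -1.519]
force: [-1.1, 0.6, -3.7]
width: 0.0678
t: 4.05
eef_pos: [0.5582, 0.0042, 0.0726]
ee_rot: [3.139, -0.001, -1.516]
force: [0.3, -0.1, -2.2]
width: 0.0677
t 4.05 at [0.5582 0.0042 0.0726] [ 3.1394e+00 -8.0000e-04 -1.5161e+00] w 0.0677 F [ 0.3 -0.1 -2.2]
slide [ 0.0078 -0.0074  0.0453] turn [ 0.0004 -0.0001  0.0004] rows 0.5580132861010931 0.028764029818897682
```

View pics/w4.png

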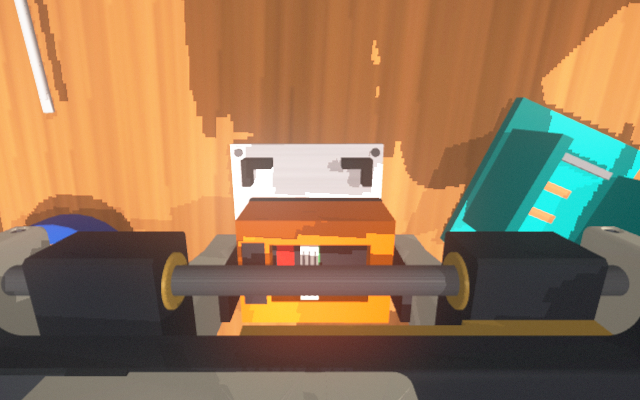

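```bash
python3 - <<'E'
import cv2
im=cv2.imread('pics/w4.png')
cv2.imwrite('pics/w4c.png',cv2.resize(im[135:250,220:400],None,fx=4.4,fy=4.4,interpolation=cv2.INTER_CUBIC))
E
```

```text
(no output)
```

View pics/w4c.png

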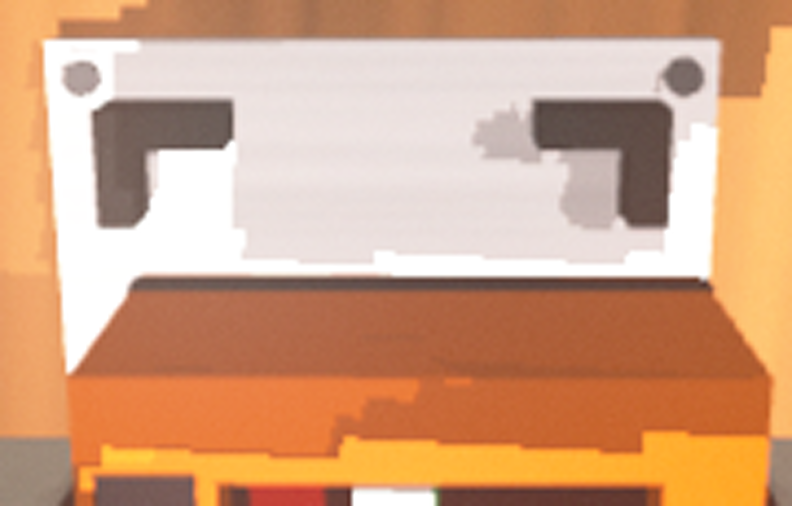

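```bash
python3 - <<'E'
from h import *
import pickle
c=pickle.load(open('w4.pkl','rb'))
f=lambda u:((u[0]+.5)/4.4-.5+220,(u[1]+.5)/4.4-.5+135)
def pr(n,a,b,z):
    A=back(c,f(a),z);B=back(c,f(b),z);print(n,z,((A+B)/2).round(4),np.linalg.norm(A-B).round(4),np.arctan2(*(A-B)[[1,0]]).round(3))
for z in (.058,.063,.068): pr('under',(135,278),(708,278),z)
for z in (.096,.101,.106): pr('top',(70,376),(770,376),z)
pr('stop',(94,101),(671,101),.018)
pr('plate',(43,40),(720,40),.006)
E
```

```text
under 0.058 [ 0.5574 -0.0199  0.058 ] 0.0719 0.055
under 0.063 [ 0.5575 -0.0213  0.063 ] 0.0698 0.055
under 0.068 [ 0.5576 -0.0226  0.068 ] 0.0677 0.055
top 0.096 [ 0.5578 -0.0202  0.096 ] 0.0699 0.055
top 0.101 [ 0.5579 -0.0219  0.101 ] 0.0674 0.055
top 0.106 [ 0.558  -0.0237  0.106 ] 0.0648 0.055
stop 0.018 [ 0.564  -0.0359  0.018 ] 0.0861 0.055
plate 0.006 [ 0.5647 -0.0436  0.006 ] 0.1055 0.055
```

```bash
python3 -m crank '[{"turn":[0,0,0],"slide":[0.009,-0.01,0.0],"fingers":-1},{"turn":[0,0,0],"slide":[0.009,-0.01,0.02],"fingers":-1},{"turn":[0,0,0],"slide":[0.009,-0.01,0.04],"fingers":-1},{"turn":[0,0,0],"slide":[0.009,-0.01,0.06],"fingers":-1},{"turn":[0,0,0],"slide":[0.009,-0.01,0.07],"fingers":-1}]';  python3 -c "
from h import *
go([.563,.000,.016],.054-np.pi/2)
import pickle
c=get_calibration('wrist');im=grab_frame('wrist')
pickle.dump(c,open('w5.pkl','wb'));cv2.imwrite('pics/w5.png',im[:,:,::-1])
cv2.imwrite('pics/w5c.png',cv2.resize(im[135:250,220:400,::-1],None,fx=4.4,fy=4.4,interpolation=cv2.INTER_CUBIC))
"
```

```text
t: 4.52
eef_pos: [0.563, 0.0, 0.036]
ee_rot: [3.139, -0.0, -1.516]
force: [-0.4, 0.2, -3.7]
width: 0.0676
t 4.52 at [0.563 0.    0.036] [ 3.1395e+00 -3.0000e-04 -1.5163e+00] w 0.0676 F [-0.4  0.2 -3.7]
slide [0.0001 0.     0.0401] turn [ 0.0003 -0.      0.0001] rows 0.48024444122877696 0.017741178590412323
```

View pics/w5c.png

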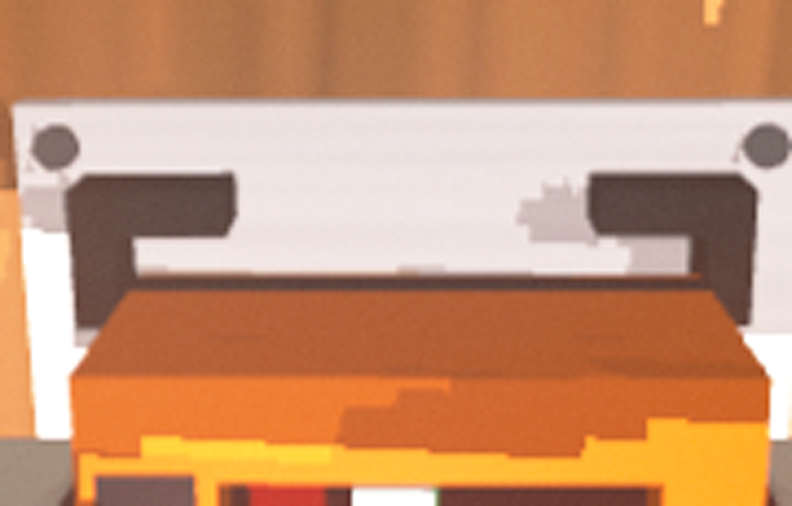

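```bash
python3 - <<'E'
from h import *
import pickle
c=pickle.load(open('w5.pkl','rb'))
f=lambda u:((u[0]+.5)/4.4-.5+220,(u[1]+.5)/4.4-.5+135)
def pr(n,a,b,z):
    A=back(c,f(a),z);B=back(c,f(b),z);print(n,z,((A+B)/2).round(4),np.linalg.norm(A-B).round(4),np.arctan2(*(A-B)[[1,0]]).round(3))
for z in (.026,.031): pr('under',(135,278),(708,278),z)
pr('stop outer',(67,174),(756,174),.018)
pr('stop inner',(133,236),(690,236),.018)
E
```

```text
under 0.026 [ 0.5624 -0.0253  0.026 ] 0.07 0.055
under 0.031 [ 0.5625 -0.0267  0.031 ] 0.0679 0.055
stop outer 0.018 [ 0.5642 -0.0365  0.018 ] 0.0864 0.055
stop inner 0.018 [ 0.5638 -0.0285  0.018 ] 0.0706 0.055
```

```bash
python3 -m crank '[{"turn":[0,0,0],"slide":[-0.001,-0.0025,0.008],"fingers":-1},{"turn":[0,0,0],"slide":[-0.001,-0.0025,0.016],"fingers":-1},{"turn":[0,0,0],"slide":[-0.001,-0.0025,0.024],"fingers":-1},{"turn":[0,0,0],"slide":[-0.001,-0.0025,0.032],"fingers":-1},{"turn":[0,0,0],"slide":[-0.001,-0.0025,0.036],"fingers":-1}]';  python3 -m crank '[{"turn":[0,0,0],"slide":[0,0,0.002],"fingers":-1},{"turn":[0,0,0],"slide":[0,0,0.004],"fingers":-1}]'
```

```text
t: 4.98
eef_pos: [0.5651, 0.0007, 0.0193]
ee_rot: [3.141, -0.0, -1.516]
force: [-0.2, -1.2, -2.6]
width: 0.0678
t: 5.15
eef_pos: [0.5654, 0.0007, 0.0178]
ee_rot: [-3.142, -0.0, -1.516]
force: [1.1, 0.4, -3.3]
width: 0.0677
```

```bash
python3 -m crank '[{"turn":[0,0,0],"slide":[0.001,0.001,0.001],"fingers":-1},{"turn":[0,0,0],"slide":[0.001,0.001,0.003],"fingers":-1}]'; python3 -m crank '[{"turn":[0,0,0],"slide":[0,0,0.001],"fingers":-1},{"turn":[0,0,0],"slide":[0,0,0.002],"fingers":-1},{"turn":[0,0,0],"slide":[0,0,0.002],"fingers":-1}]'
```

```text
t: 5.32
eef_pos: [0.565, 0.0002, 0.0165]
ee_rot: [-3.141, 0.0, -1.516]
force: [0.8, -0.2, -3.8]
width: 0.0679
t: 5.57
eef_pos: [0.565, 0.0001, 0.0164]
ee_rot: [-3.141, -0.0, -1.516]
force: [-3.4, 0.2, 7.8]
width: 0.068
```

```bash
python3 -m crank '[{"turn":[0,0,0],"slide":[0,0,-0.001],"fingers":1},{"turn":[0,0,0],"slide":[0,0,-0.001],"fingers":1},{"turn":[0,0,0],"slide":[0,0,-0.001],"fingers":1},{"turn":[0,0,0],"slide":[0,0,-0.001],"fingers":1},{"turn":[0,0,0],"slide":[0,0,-0.001],"fingers":1}]'; python3 -m crank '[{"turn":[0,0,0],"slide":[0,0,-0.05],"fingers":1},{"turn":[0,0,0],"slide":[0,0,-0.1],"fingers":1},{"turn":[0,0,0],"slide":[0,0,-0.16],"fingers":1},{"turn":[0,0,0],"slide":[0,0,-0.2],"fingers":1},{"turn":[0,0,0],"slide":[0,0,-0.2],"fingers":1}]'; python3 -c "
from h import *
go([.52,.000,.13],.054)
import pickle
c=get_calibration('wrist');im=grab_frame('wrist')
pickle.dump(c,open('w6.pkl','wb'));cv2.imwrite('pics/w6.png',im[:,:,::-1])
cv2.imwrite('pics/w6c.png',cv2.resize(im[100:250,220:400,::-1],None,fx=4,fy=4,interpolation=cv2.INTER_CUBIC))
"
```

```text
t: 5.98
eef_pos: [0.565, 0.0002, 0.0159]
ee_rot: [-3.141, -0.0, -1.516]
force: [0.0, 0.4, -0.5]
width: 0.0871
t: 6.4
eef_pos: [0.5677, 0.0007, 0.1206]
ee_rot: [-3.134, 0.001, -1.515]
force: [1.4, -0.7, -0.0]
width: 0.0876
t 6.4 at [0.5677 0.0007 0.1206] [-3.1342e+00  1.0000e-03 -1.5151e+00] w 0.0876 F [ 1.4 -0.7 -0. ]
slide [-0.0039  0.0952 -0.0195] turn [-0.001  -0.0008 -0.2497] rows 1.1662389711185674 12.556413004164757
```

View pics/w6c.png

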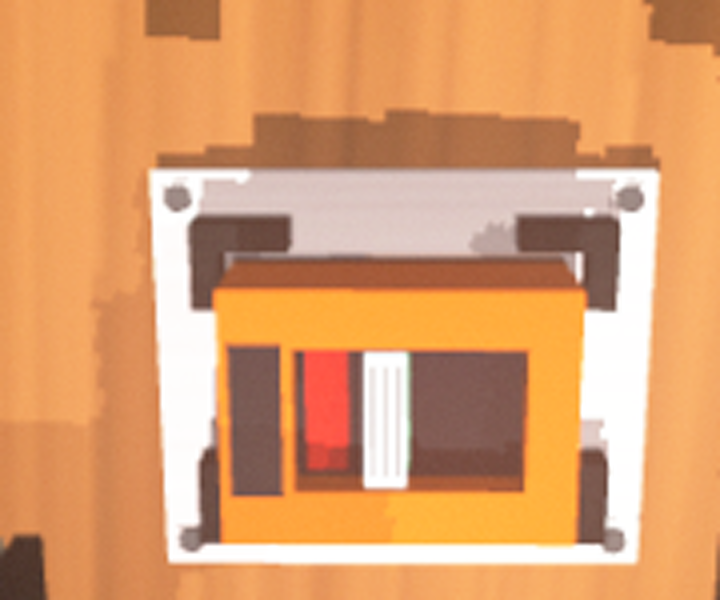

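```bash
python3 - <<'E'
from h import *
import pickle
c=pickle.load(open('w6.pkl','rb'))
f=lambda u:((u[0]+.5)/4-.5+220,(u[1]+.5)/4-.5+100)
print(*rect([back(c,f(u),.044) for u in [(220,543),(213,289),(585,289),(578,543)]]))
print(*rect([back(c,f(u),.044) for u in [(365,489),(362,351),(409,351),(407,489)]]))
go([.5485,-.033,.12],.054,-.52)
E
```

```text
[ 0.5632 -0.0011  0.044 ] len 0.0687 0.0499 yaw 0.059 0.06
[ 0.5657 -0.0006  0.044 ] len 0.0084 0.0271 yaw 0.059 0.061
t 6.45 at [0.5665 0.0006 0.1183] [-3.1367e+00  1.1000e-03 -1.5158e+00] w 0.0878 F [-0.6  0.7 -0.8]
slide [ 0.0652  0.0397 -0.0036] turn [-0.0656 -0.0654 -0.2435] rows 0.9160667973094619 13.098970321127636
```

```bash
python3 -m crank '[{"turn":[-0.0656,-0.0654,-0.2435],"slide":[0.02,0.01,-0.02],"fingers":0},{"turn":[-0.0656,-0.0654,-0.2435],"slide":[0.03,0.02,-0.02],"fingers":0},{"turn":[-0.0656,-0.0654,-0.2435],"slide":[0.04,0.03,-0.02],"fingers":0},{"turn":[-0.0656,-0.0654,-0.2435],"slide":[0.065,0.04,-0.02],"fingers":0},{"turn":[-0.0656,-0.0654,-0.2435],"slide":[0.065,0.04,-0.02],"fingers":0}]'; python3 -c "
from h import *
go([.5485,-.033,.12],.056,-.52)"
```

```text
t: 6.87
eef_pos: [0.5455, -0.0347, 0.1252]
ee_rot: [3.035, 0.196, -0.936]
force: [0.1, 0.1, -0.2]
width: 0.0597
t 6.87 at [ 0.5455 -0.0347  0.1252] [ 3.0354  0.1958 -0.9357] w 0.0597 F [ 0.1  0.1 -0.2]
slide [ 0.0028 -0.008   0.0092] turn [-0.04   -0.0392 -0.1503] rows 0.1494824994672146 8.066628339642827
```

```bash
python3 -m crank '[{"turn":[-0.04,-0.0392,-0.1503],"slide":[0,0,0],"fingers":0},{"turn":[-0.04,-0.0392,-0.1503],"slide":[0,0,0],"fingers":0},{"turn":[-0.04,-0.0392,-0.1503],"slide":[0,0,0],"fingers":0},{"turn":[-0.04,-0.0392,-0.1503],"slide":[0,0,0],"fingers":0},{"turn":[-0.04,-0.0392,-0.1503],"slide":[0,0,0],"fingers":0}]'; python3 -c "
from h import *
go([.5485,-.033,.12],.056,-.52)"
```

```text
t: 7.28
eef_pos: [0.5463, -0.0337, 0.1246]
ee_rot: [3.057, 0.41, -0.341]
force: [-0.8, 0.9, -0.0]
width: 0.0441
t 7.28 at [ 0.5463 -0.0337  0.1246] [ 3.0572  0.4102 -0.3412] w 0.0441 F [-0.8  0.9 -0. ]
slide [ 0.007  -0.0034  0.0067] turn [-0.0151 -0.0148 -0.0571] rows 0.12320968933272847 3.0638199923550626
```

```bash
python3 -m crank '[{"turn":[-0.0151,-0.0148,-0.0571],"slide":[0.006,-0.003,0.01],"fingers":0},{"turn":[-0.0151,-0.0148,-0.0571],"slide":[0.006,-0.003,0.01],"fingers":0},{"turn":[-0.0151,-0.0148,-0.0571],"slide":[0.006,-0.003,0.01],"fingers":0},{"turn":[-0.0151,-0.0148,-0.0571],"slide":[0.006,-0.003,0.01],"fingers":0},{"turn":[-0.0151,-0.0148,-0.0571],"slide":[0.006,-0.003,0.01],"fingers":0}]'; python3 -c "
from h import *
go([.5485,-.033,.07],.056,-.52)
import pickle
c=get_calibration('wrist');im=grab_frame('wrist')
pickle.dump(c,open('w7.pkl','wb'));cv2.imwrite('pics/w7.png',im[:,:,::-1])"
```

```text
t: 7.7
eef_pos: [0.5473, -0.0322, 0.1182]
ee_rot: [3.138, 0.519, 0.047]
force: [0.0, -0.1, -0.5]
width: 0.044
t 7.7 at [ 0.5473 -0.0322  0.1182] [3.1378 0.5187 0.047 ] w 0.044 F [ 0.  -0.1 -0.5]
slide [0.0499 0.0015 0.0826] turn [-0.0001 -0.0002 -0.0012] rows 1.1575511757111423 0.06339503926593701
```

View pics/w7.png

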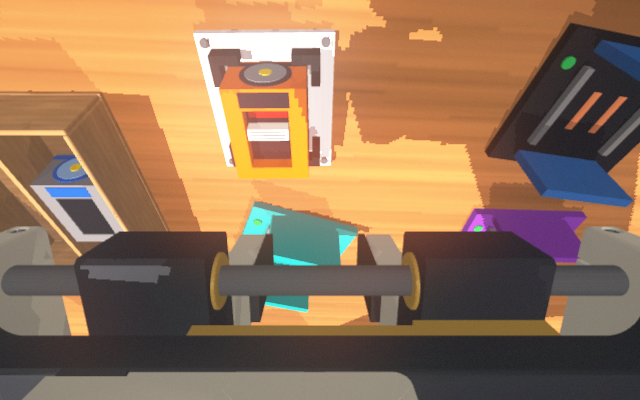

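```bash
python3 -m crank '[{"turn":[0,0,-0.0012],"slide":[0.0125,-0.001,0.021],"fingers":0},{"turn":[0,0,-0.0012],"slide":[0.025,-0.002,0.042],"fingers":0},{"turn":[0,0,-0.0012],"slide":[0.0375,-0.002,0.062],"fingers":0},{"turn":[0,0,-0.0012],"slide":[0.05,-0.002,0.0826],"fingers":0},{"turn":[0,0,-0.0012],"slide":[0.05,-0.002,0.0826],"fingers":0}]'; python3 -c "
from h import *
go([.5485,-.031,.0428],.056,-.52)
import pickle
c=get_calibration('wrist');im=grab_frame('wrist')
pickle.dump(c,open('w8.pkl','wb'));cv2.imwrite('pics/w8.png',im[:,:,::-1])
s=get_state();Rt=R.from_euler('xyz',s['ee_rot']).as_matrix()
for x,y in ((.0095,-.022),(.0095,-.038)): 
  P=s['eef_pos']+Rt@[x,y,0];print(P,proj(c,P))
"
```

```text
t: 8.17
eef_pos: [0.5473, -0.0318, 0.0687]
ee_rot: [-3.14, 0.521, 0.057]
force: [-0.6, 0.0, -1.3]
width: 0.0441
t 8.17 at [ 0.5473 -0.0318  0.0687] [-3.14    0.5209  0.057 ] w 0.0441 F [-0.6  0.  -1.3]
slide [ 0.0281 -0.0015  0.0437] turn [-0.0002  0.0001  0.0001] rows 0.6231760274066305 0.013226026276918013
[ 0.55486565 -0.00945734  0.06531134] [272.89604719 231.64215497]
[0.55395746 0.00651686 0.06532961] [241.70730975 231.61329734]
```

View pics/w8.png

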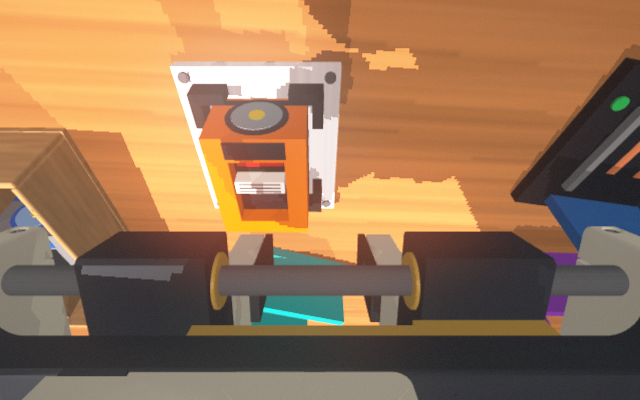

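```bash
python3 -m crank '[{"turn":[0,0,0],"slide":[0.008,-0.0025,0.011],"fingers":0},{"turn":[0,0,0],"slide":[0.014,-0.0025,0.022],"fingers":0},{"turn":[0,0,0],"slide":[0.018,-0.0025,0.03],"fingers":0}]'; python3 -c "
from h import *
go([.5485,-.0305,.0428],.056,-.52)
im=grab_frame('wrist');cv2.imwrite('pics/w9.png',cv2.resize(im[60:260,150:400,::-1],None,fx=3,fy=3,interpolation=cv2.INTER_CUBIC))
"
```

```text
t: 8.47
eef_pos: [0.5495, -0.0302, 0.0537]
ee_rot: [-3.14, 0.516, 0.059]
force: [-0.9, 0.4, 1.1]
width: 0.044
t 8.47 at [ 0.5495 -0.0302  0.0537] [-3.1395  0.5162  0.0587] w 0.044 F [-0.9  0.4  1.1]
slide [0.009  0.0006 0.0199] turn [-0.0001 -0.0006  0.0004] rows 0.26226919886497696 0.03626842209992369
```

View pics/w9.png

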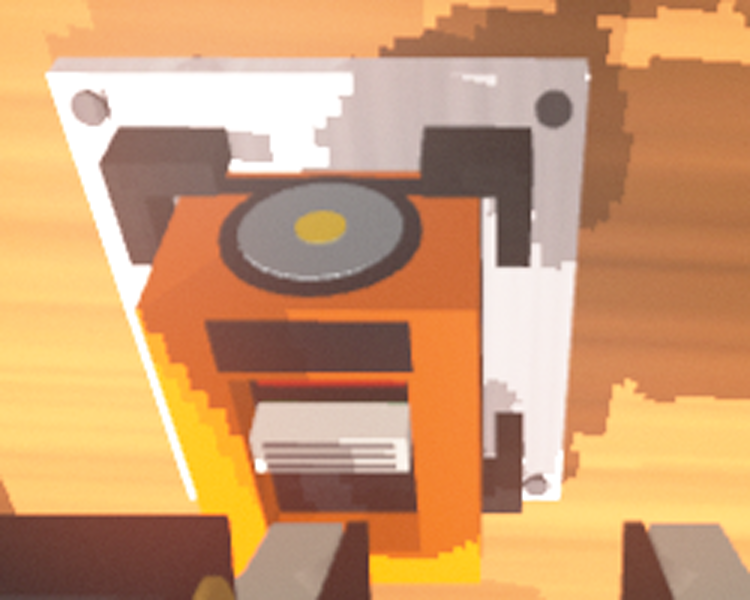

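```bash
python3 -c "
from h import *
s=get_state();c=get_calibration('wrist');Rt=R.from_euler('xyz',s['ee_rot']).as_matrix()
f=lambda u:((u[0]+.5)/3-.5+150,(u[1]+.5)/3-.5+60)
for n,u in [('slotRL',(275,512)),('slotRR',(415,512)),('lampFL',(138,310)),('lampFR',(480,310)),('lampRR',(481,557)),('knobFL',(256,404)),('knobFR',(411,404)),('kBL',(258,471)),('kBR',(410,471))]: print(n,back(c,f(u),.044).round(4))
for x,y in ((.0095,-.022),(.0095,-.038)): print(s['eef_pos']+Rt@[x,y,0])
"
```

```text
slotRL [0.5496 0.0098 0.044 ]
slotRR [ 0.5512 -0.0152  0.044 ]
lampFL [0.5951 0.0251 0.044 ]
lampFR [ 0.5981 -0.0247  0.044 ]
lampRR [ 0.5385 -0.0277  0.044 ]
knobFL [0.5768 0.0101 0.044 ]
knobFR [ 0.5783 -0.0146  0.044 ]
kBL [0.5606 0.0116 0.044 ]
kBR [ 0.5622 -0.0144  0.044 ]
[ 0.55585162 -0.00777123  0.04826221]
[0.5549333  0.00820237 0.04829065]
```

```bash
python3 -m crank '[{"turn":[0,0,0],"slide":[0.003,0,0.007],"fingers":0},{"turn":[0,0,0],"slide":[0.006,0,0.013],"fingers":0},{"turn":[0,0,0],"slide":[0.008,0,0.02],"fingers":0},{"turn":[0,0,0],"slide":[0.008,0,0.02],"fingers":0}]'; python3 -c "
from h import *
go([.5645,-.0305,.0428],.056,-.52)
im=grab_frame('wrist');cv2.imwrite('pics/w10.png',cv2.resize(im[60:260,150:400,::-1],None,fx=3,fy=3,interpolation=cv2.INTER_CUBIC))
"
```

```text
t: 8.85
eef_pos: [0.5474, -0.0304, 0.0429]
ee_rot: [-3.14, 0.517, 0.058]
force: [-0.8, 0.6, -0.4]
width: 0.0435
t 8.85 at [ 0.5474 -0.0304  0.0429] [-3.1396  0.5174  0.0584] w 0.0435 F [-0.8  0.6 -0.4]
slide [ 0.0297  0.0022 -0.0167] turn [-0.0001 -0.0004  0.0003] rows 0.40945447657751477 0.02767888534614751
```

View pics/w10.png

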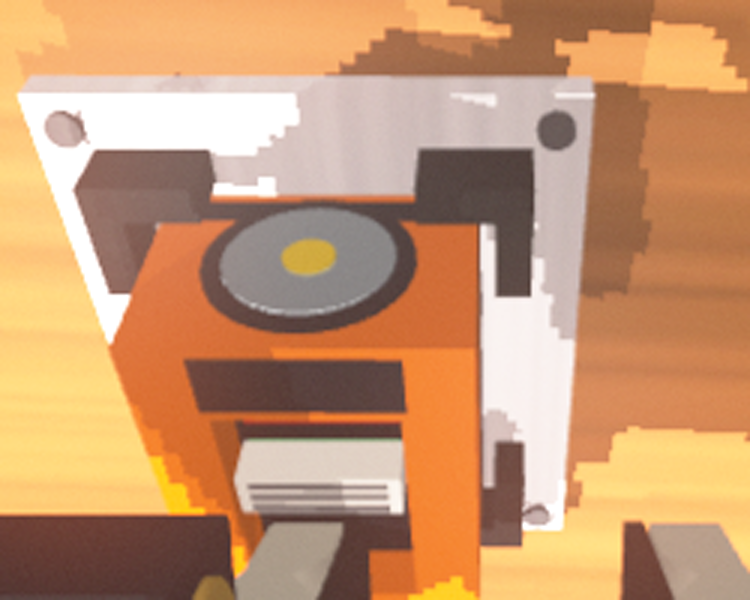

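```bash
python3 -m crank '[{"turn":[0,0,0],"slide":[0.007,0,-0.004],"fingers":0},{"turn":[0,0,0],"slide":[0.014,0,-0.008],"fingers":0},{"turn":[0,0,0],"slide":[0.021,0,-0.012],"fingers":0},{"turn":[0,0,0],"slide":[0.028,0,-0.016],"fingers":0},{"turn":[0,0,0],"slide":[0.028,0,-0.016],"fingers":0}]'; python3 -c "
from h import *
go([.5645,-.0305,.0428],.056,-.52)
im=grab_frame('wrist');cv2.imwrite('pics/w11.png',cv2.resize(im[60:260,150:400,::-1],None,fx=3,fy=3,interpolation=cv2.INTER_CUBIC))
"
```

```text
t: 9.32
eef_pos: [0.5648, -0.0295, 0.0436]
ee_rot: [-3.14, 0.516, 0.059]
force: [-1.7, -0.3, 1.6]
width: 0.044
t 9.32 at [ 0.5648 -0.0295  0.0436] [-3.1398  0.5164  0.0587] w 0.044 F [-1.7 -0.3  1.6]
slide [0.0002 0.002  0.0018] turn [-0.0001 -0.0006  0.0004] rows 0.03227914580449882 0.03488947205330663
```

View pics/w11.png

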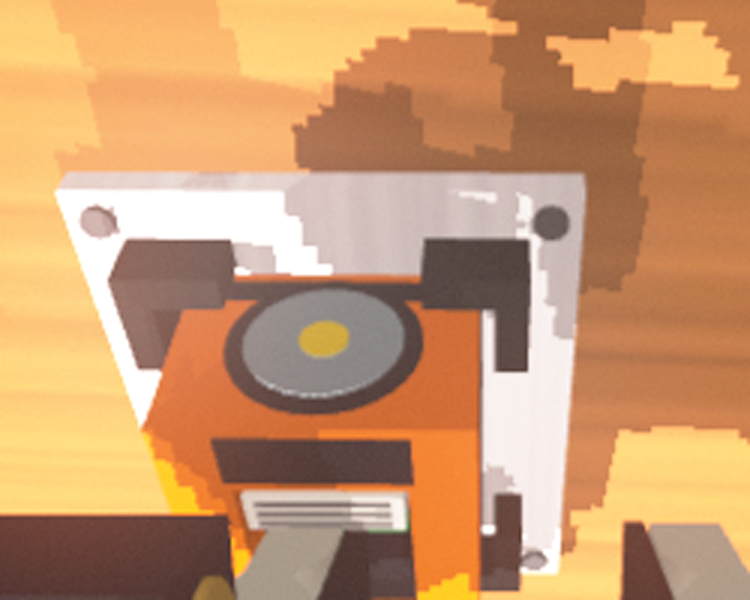

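```bash
python3 -m crank '[{"turn":[0,0,0],"slide":[0.002,0,0],"fingers":0},{"turn":[0,0,0],"slide":[0.004,0,-0.001],"fingers":0},{"turn":[0,0,0],"slide":[0.004,0,-0.001],"fingers":0}]'; python3 -m crank '[{"turn":[0,0,0],"slide":[0.002,0,-0.001],"fingers":0},{"turn":[0,0,0],"slide":[0.004,0,-0.002],"fingers":0},{"turn":[0,0,0],"slide":[0.004,0,-0.002],"fingers":0}]'; python3 -c "
from h import *
im=grab_frame('wrist');cv2.imwrite('pics/w12.png',cv2.resize(im[60:260,150:400,::-1],None,fx=3,fy=3,interpolation=cv2.INTER_CUBIC))
"
```

```text
t: 9.62
eef_pos: [0.5654, -0.0294, 0.0433]
ee_rot: [-3.14, 0.518, 0.059]
force: [-3.5, 0.8, 3.5]
width: 0.0443
t: 9.87
eef_pos: [0.567, -0.0296, 0.0432]
ee_rot: [-3.14, 0.519, 0.059]
force: [-6.0, 0.2, 5.2]
width: 0.0434
```

View pics/w12.png

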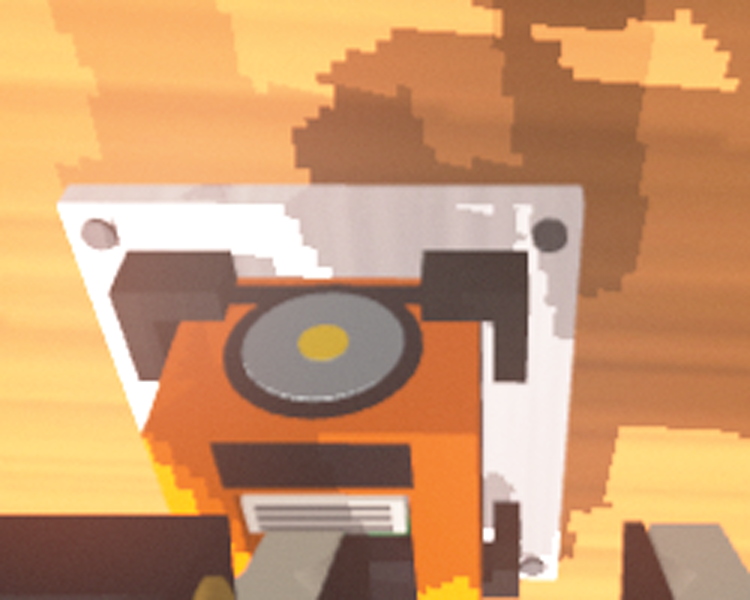

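```bash
python3 -m crank '[{"turn":[0,0,0],"slide":[-0.01,0,0.005],"fingers":0},{"turn":[0,0,0],"slide":[-0.02,0,-0.01],"fingers":0},{"turn":[0,0,0],"slide":[-0.04,0,-0.06],"fingers":0},{"turn":[0,0,0],"slide":[-0.07,0,-0.12],"fingers":0.5},{"turn":[0,0,0],"slide":[-0.1,0,-0.18],"fingers":1}]'; python3 -c "
from h import *
go([.54,.0,.16],.056,0)"
```

```text
t: 10.33
eef_pos: [0.5696, -0.0293, 0.1472]
ee_rot: [-3.14, 0.516, 0.058]
force: [-0.2, 0.1, -0.1]
width: 0.0522
t 10.33 at [ 0.5696 -0.0293  0.1472] [-3.1401  0.5159  0.0585] w 0.0522 F [-0.2  0.1 -0.1]
slide [-0.0612 -0.0621  0.0053] turn [-0.0001  0.0821  0.0003] rows 1.046771301118895 4.128226969875331
```

```bash
python3 -m crank '[{"turn":[0,0.0821,0],"slide":[-0.06,-0.062,0.005],"fingers":1},{"turn":[0,0.0821,0],"slide":[-0.06,-0.062,0.005],"fingers":1},{"turn":[0,0.0821,0],"slide":[-0.06,-0.062,0.005],"fingers":1},{"turn":[0,0.0821,0],"slide":[-0.06,-0.062,0.005],"fingers":1},{"turn":[0,0.0821,0],"slide":[-0.06,-0.062,0.005],"fingers":1}]'; python3 -c "
from h import *
go([.54,.0,.16],.056,0)
import pickle
c=get_calibration('wrist');im=grab_frame('wrist')
pickle.dump(c,open('w13.pkl','wb'));cv2.imwrite('pics/w13.png',im[:,:,::-1])
cv2.imwrite('pics/w13c.png',cv2.resize(im[70:240,240:400,::-1],None,fx=4,fy=3.5,interpolation=cv2.INTER_CUBIC))"
```

```text
t: 10.75
eef_pos: [0.5371, -0.0003, 0.16]
ee_rot: [-3.138, -0.009, 0.058]
force: [-2.5, -0.2, -0.5]
width: 0.0845
t 10.75 at [ 5.371e-01 -3.000e-04  1.600e-01] [-3.1378 -0.0086  0.0579] w 0.0845 F [-2.5 -0.2 -0.5]
slide [ 0.0059 -0.0002  0.0001] turn [-0.0006 -0.0014  0.0003] rows 0.07086055774941137 0.07664223941001028
```

View pics/w13.png

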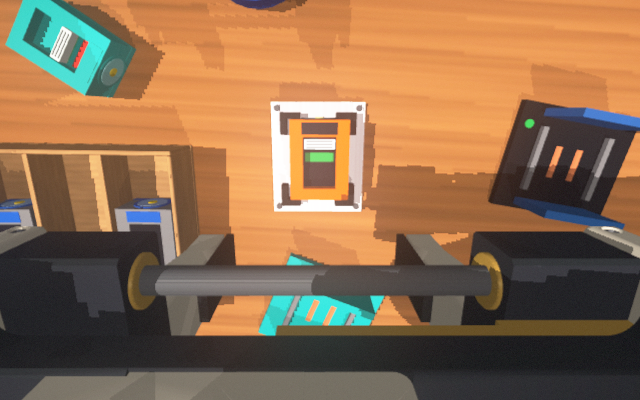

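View pics/w13c.png

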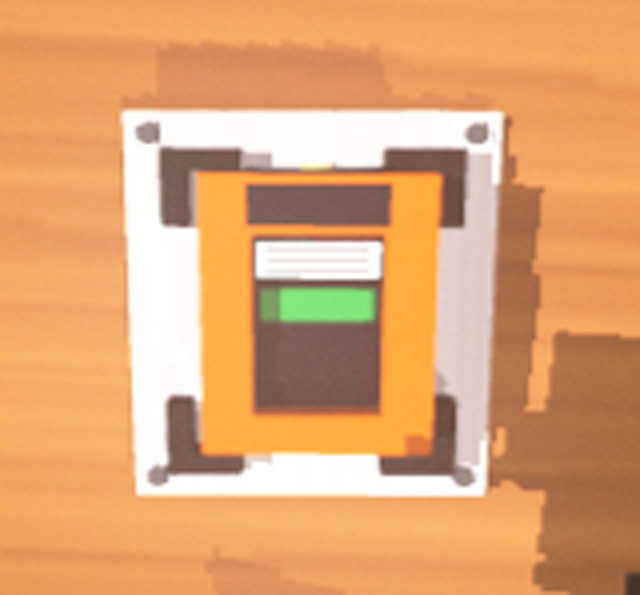

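```bash
python3 -c "
from h import *
import pickle
c=pickle.load(open('w13.pkl','rb'))
im=cv2.imread('pics/w13.png')
cv2.imwrite('pics/w13d.png',cv2.resize(im[110:210,280:360],None,fx=7,fy=6,interpolation=cv2.INTER_CUBIC))
f=lambda u:((u[0]+.5)/4-.5+240,(u[1]+.5)/3.5-.5+70)
r=rect([back(c,f(u),.044) for u in [(195,171),(443,171),(434,455),(203,455)]]);print(r)
cen=r[0];yaw=.056
for v in (171,237,240,278,413,455):
  d=back(c,f((318,v)),.044)-cen; print(v,(d[0]*np.cos(yaw)+d[1]*np.sin(yaw)).round(4))
print(rect([back(c,f(u),.006) for u in [(122,110),(503,110),(485,496),(137,496)]]))
"
```

```text
(array([ 0.5659, -0.0013,  0.044 ]), 'len', np.float64(0.069), np.float64(0.0507), 'yaw', np.float64(0.061), np.float64(0.059))
171 0.0345
237 0.0192
240 0.0185
278 0.0095
413 -0.0237
455 -0.0345
(array([ 5.619e-01, -2.000e-04,  6.000e-03]), 'len', np.float64(0.1063), np.float64(0.0876), 'yaw', np.float64(0.057), np.float64(0.059))
```

View pics/w13d.png

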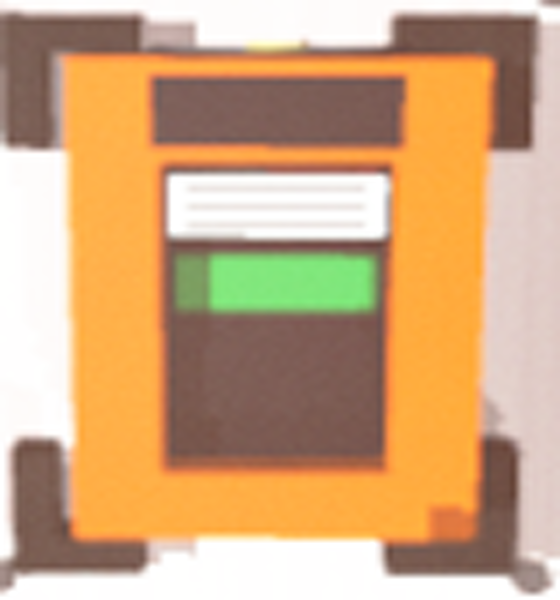

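```bash
python3 -c "
from h import *
go([.5665,-.0003,.08],.057,0)"
```

```text
t 10.8 at [ 5.377e-01 -2.000e-04  1.605e-01] [-3.1385 -0.0055  0.0584] w 0.086 F [-1.   0.2 -0. ]
slide [0.0565 0.0041 0.1612] turn [-0.0005 -0.0009  0.0002] rows 2.0490061603388603 0.051699566511227486
```

```bash
python3 -m crank '[{"turn":[-0.0005,-0.0005,0],"slide":[0.057,0.004,0.06],"fingers":1},{"turn":[-0.0005,-0.0005,0],"slide":[0.057,0.004,0.12],"fingers":1},{"turn":[-0.0005,-0.0005,0],"slide":[0.057,0.004,0.16],"fingers":1},{"turn":[-0.0005,-0.0005,0],"slide":[0.057,0.004,0.16],"fingers":1},{"turn":[-0.0005,-0.0005,0],"slide":[0.057,0.004,0.16],"fingers":1}]'; python3 -c "
from h import *
go([.5665,-.0003,.017],.057,0)
im=grab_frame('wrist');cv2.imwrite('pics/w14.png',im[:,:,::-1])"
```

```text
t: 11.22
eef_pos: [0.569, -0.0003, 0.0782]
ee_rot: [3.139, 0.006, 0.058]
force: [-0.1, 0.2, 0.6]
width: 0.0877
t 11.22 at [ 5.69e-01 -3.00e-04  7.82e-02] [3.1393 0.0058 0.0577] w 0.0877 F [-0.1  0.2  0.6]
slide [-0.0043 -0.0007  0.1225] turn [0.0004 0.0009 0.0001] rows 1.4694357258994288 0.05042557116158767
```

View pics/w14.png

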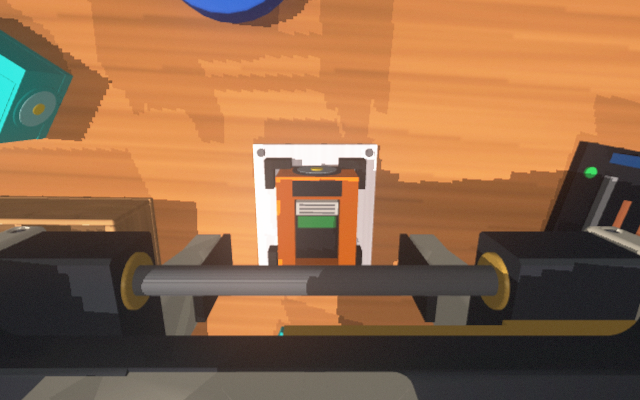

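```bash
python3 -m crank '[{"turn":[0,0.0005,0],"slide":[-0.002,0,0.04],"fingers":1},{"turn":[0,0.0005,0],"slide":[-0.002,0,0.08],"fingers":1},{"turn":[0,0.0005,0],"slide":[-0.002,0,0.11],"fingers":1},{"turn":[0,0.0005,0],"slide":[-0.002,0,0.121],"fingers":1},{"turn":[0,0.0005,0],"slide":[-0.002,0,0.121],"fingers":1}]'; python3 -c "
from h import *
go([.5665,-.0003,.017],.057,0)"
```

```text
t: 11.68
eef_pos: [0.5679, -0.0003, 0.0184]
ee_rot: [3.14, 0.001, 0.058]
force: [0.2, -0.8, 0.1]
width: 0.0874
t 11.68 at [ 5.679e-01 -3.000e-04  1.840e-02] [3.14e+00 6.00e-04 5.78e-02] w 0.0874 F [ 0.2 -0.8  0.1]
slide [-0.0028 -0.0002  0.0028] turn [0.0003 0.0001 0.0001] rows 0.04761694487558669 0.014890982877787024
```

```bash
python3 -m crank '[{"turn":[0,0,0],"slide":[-0.002,0,0.001],"fingers":-1},{"turn":[0,0,0],"slide":[-0.002,0,0.001],"fingers":-1},{"turn":[0,0,0],"slide":[-0.002,0,0.001],"fingers":-1},{"turn":[0,0,0],"slide":[-0.002,0,0.001],"fingers":-1},{"turn":[0,0,0],"slide":[-0.002,0,0.001],"fingers":-1}]' 25; python3 -m crank '[{"turn":[0,0,0],"slide":[0,0,0],"fingers":-1},{"turn":[0,0,0],"slide":[0,0,0],"fingers":-1},{"turn":[0,0,0],"slide":[0,0,0],"fingers":-1}]'; python3 -c "
from h import *
go([.5665,-.0003,.017],.057,0)"
```

```text
t: 12.1
eef_pos: [0.5669, -0.0003, 0.0183]
ee_rot: [3.14, -0.0, 0.058]
force: [-0.4, 0.3, -0.0]
width: 0.0597
t: 12.35
eef_pos: [0.5666, -0.0005, 0.0179]
ee_rot: [3.14, 0.0, 0.058]
force: [-0.5, 0.0, 3.8]
width: 0.0501
t 12.35 at [ 5.666e-01 -5.000e-04  1.790e-02] [3.14e+00 3.00e-04 5.79e-02] w 0.0501 F [-0.5  0.   3.8]
slide [-0.0002 -0.0005  0.0019] turn [0.0003 0.     0.0001] rows 0.02323799877466772 0.014945289180534447
```

```bash
python3 -m crank '[{"turn":[0,0,0],"slide":[0,0,-0.02],"fingers":-1},{"turn":[0,0,0],"slide":[0,0,-0.07],"fingers":-1},{"turn":[0,0,0],"slide":[0,0,-0.13],"fingers":-1},{"turn":[0,0,0],"slide":[0,0,-0.19],"fingers":-1},{"turn":[0,0,0],"slide":[0,0,-0.25],"fingers":-1}]' ; python3 -c "
from h import *
go([.48,-.23,.19],-.12,0)"
```

```text
t: 12.77
eef_pos: [0.5656, -0.0003, 0.1438]
ee_rot: [3.14, 0.002, 0.057]
force: [1.8, 0.2, -3.7]
width: 0.0499
t 12.77 at [ 5.656e-01 -3.000e-04  1.438e-01] [3.1402e+00 2.3000e-03 5.7500e-02] w 0.0499 F [ 1.8  0.2 -3.7]
slide [-0.1975  0.4489 -0.0914] turn [0.0003 0.0003 0.0282] rows 5.98212232331868 1.4204053198783848
```

```bash
python3 -m crank '[{"turn":[0,0,0.005],"slide":[-0.03,0.06,-0.04],"fingers":-1},{"turn":[0,0,0.01],"slide":[-0.06,0.13,-0.08],"fingers":-1},{"turn":[0,0,0.015],"slide":[-0.09,0.2,-0.08],"fingers":-1},{"turn":[0,0,0.02],"slide":[-0.12,0.27,-0.08],"fingers":-1},{"turn":[0,0,0.028],"slide":[-0.15,0.34,-0.08],"fingers":-1}]' ; python3 -c "
from h import *
go([.48,-.23,.19],-.12,0)"
```

```text
t: 13.18
eef_pos: [0.5001, -0.1752, 0.1836]
ee_rot: [3.141, -0.0, -0.119]
force: [1.2, -0.1, -2.8]
width: 0.0501
t 13.18 at [ 0.5001 -0.1752  0.1836] [ 3.1408e+00 -1.0000e-04 -1.1910e-01] w 0.0501 F [ 1.2 -0.1 -2.8]
slide [-0.027   0.1136 -0.0128] turn [ 0.0001 -0.      0.0001] rows 1.4083956693370436 0.009979864978950441
```

```bash
python3 -m crank '[{"turn":[0,0,0],"slide":[-0.01,0.05,0],"fingers":-1},{"turn":[0,0,0],"slide":[-0.02,0.09,0],"fingers":-1},{"turn":[0,0,0],"slide":[-0.02,0.1,0],"fingers":-1},{"turn":[0,0,0],"slide":[-0.02,0.1,0],"fingers":-1}]' ; python3 -c "
from h import *
go([.48,-.23,.19],-.12,0)
import pickle
c=get_calibration('wrist');im=grab_frame('wrist')
pickle.dump(c,open('w15.pkl','wb'));cv2.imwrite('pics/w15.png',im[:,:,::-1])
cv2.imwrite('pics/w15c.png',cv2.resize(im[40:240,220:420,::-1],None,fx=3.5,fy=3,interpolation=cv2.INTER_CUBIC))"
```

```text
t: 13.52
eef_pos: [0.4846, -0.2237, 0.1829]
ee_rot: [3.14, 0.001, -0.121]
force: [-0.2, 0.6, -3.5]
width: 0.0496
t 13.52 at [ 0.4846 -0.2237  0.1829] [ 3.1404e+00  1.2000e-03 -1.2080e-01] w 0.0496 F [-0.2  0.6 -3.5]
slide [-0.0077  0.0136 -0.0142] turn [ 0.0002  0.0002 -0.0001] rows 0.25341558113432844 0.014998563062384463
```

View pics/w15.png

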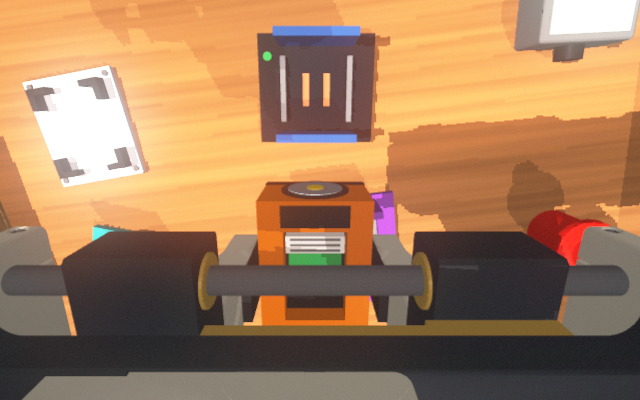

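View pics/w15c.png

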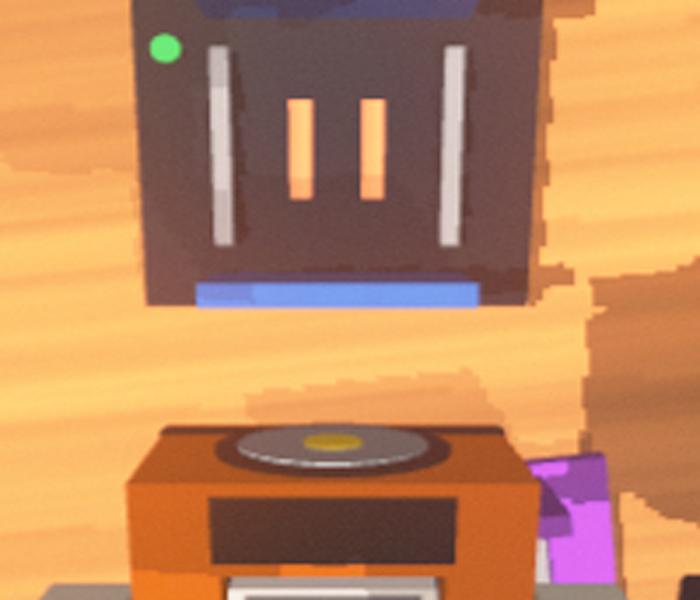

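```bash
python3 - <<'E'
import cv2
im=cv2.imread('pics/w15.png')
cv2.imwrite('pics/w15d.png',cv2.resize(im[15:150,245:390],None,fx=5,fy=4.4,interpolation=cv2.INTER_CUBIC))
E
```

```text
(no output)
```

View pics/w15d.png

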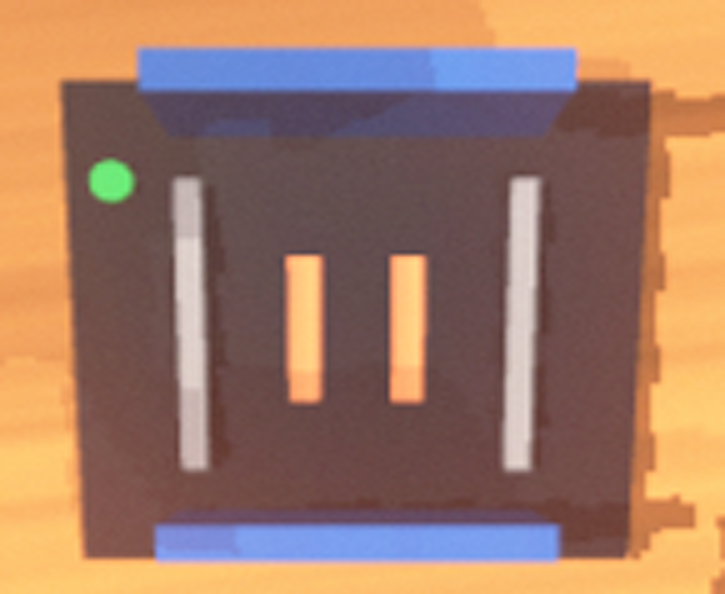

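```bash
python3 - <<'E'
from h import *
import pickle
c=pickle.load(open('w15.pkl','rb'));t=get_calibration('top')
f=lambda u:((u[0]+.5)/5-.5+245,(u[1]+.5)/4.4-.5+15)
print('base',*rect([back(c,f(u),.008) for u in [(61,81),(651,81),(628,558),(84,556)]]))
print('cheek in',*rect([back(c,f(u),.054) for u in [(138,90),(576,90),(559,524),(155,524)]]))
print('cheek out',*rect([back(c,f(u),.054) for u in [(137,47),(576,47),(559,560),(155,560)]]))
print('ridges',*rect([back(c,f(u),.013) for u in [(172,177),(542,177),(532,471),(181,471)]]))
print('contacts',*rect([back(c,f(u),.008) for u in [(284,254),(426,254),(426,403),(286,403)]]))
T=[((u[0]+.5)/6-.5+300,(u[1]+.5)/6-.5+175) for u in [(510,60),(723,93),(705,280),(487,250)]]
for a,b in zip([(61,81),(651,81),(628,558),(84,556)],T): print(tri(c,f(a),t,b))
# held lamp: front face bottom/top edges
g=lambda u:((u[0]+.5)/3.5-.5+220,(u[1]+.5)/3-.5+40)
s=get_state();print(s['eef_pos'])
for z in (.166,.171,.176):
  A,B=back(c,g((163,428)),z),back(c,g((500,428)),z);print('bottom',z,(A+B)/2,np.linalg.norm(A-B),np.arctan2(*(A-B)[[1,0]])-np.pi/2)
for z in (.204,.209,.214):
  A,B=back(c,g((128,484)),z),back(c,g((539,484)),z);print('top',z,(A+B)/2,np.linalg.norm(A-B))
E
```

```text
base [ 0.5714 -0.235   0.008 ] len 0.0995 0.1099 yaw -0.119 -0.122
cheek in [ 0.5716 -0.2351  0.054 ] len 0.0779 0.0702 yaw -0.119 -0.12
cheek out [ 0.5716 -0.235   0.054 ] len 0.092 0.0702 yaw -0.118 -0.12
ridges [ 0.5714 -0.2352  0.013 ] len 0.0606 0.0689 yaw -0.121 -0.12
contacts [ 0.5713 -0.2349  0.008 ] len 0.0312 0.0274 yaw -0.113 -0.12
(array([ 0.62927121, -0.18561701,  0.00113489]), np.float64(0.0008571086906554363))
(array([ 0.35761314, -0.01975715,  1.45784274]), np.float64(0.0004988174809227579))
(array([ 0.51577061, -0.28305836,  0.01297442]), np.float64(0.00014264004942619223))
(array([ 0.52930862, -0.17381588,  0.00651752]), np.float64(0.0014939544092126427))
[ 0.48514763 -0.22288191  0.18284474]
bottom 0.166 [ 0.51553761 -0.22698889  0.166     ] 0.053097565266871045 -0.12010810112658965
bottom 0.171 [ 0.51666671 -0.22712919  0.171     ] 0.05158672468703212 -0.12010810112658965
bottom 0.176 [ 0.51779581 -0.22726948  0.176     ] 0.050075884107193165 -0.12010810112658943
top 0.204 [ 0.51575259 -0.22729703  0.204     ] 0.051571755891553134
top 0.209 [ 0.51718543 -0.22746485  0.209     ] 0.04969944133101547
top 0.214 [ 0.51861827 -0.22763266  0.214     ] 0.047827126770477846
```

```bash
python3 -c "
from h import *
go([.5725,-.235,.11],-.12,0)"
```

```text
t 13.57 at [ 0.4851 -0.2229  0.1828] [ 3.1404e+00  9.0000e-04 -1.1990e-01] w 0.0497 F [ 1.4  0.8 -5.1]
slide [0.1765 0.003  0.1455] turn [0.0002 0.0001 0.    ] rows 2.7430153026615427 0.011659197756577139
```

```bash
python3 -m crank '[{"turn":[0,0,0],"slide":[0.05,0.001,0.02],"fingers":-1},{"turn":[0,0,0],"slide":[0.1,0.002,0.05],"fingers":-1},{"turn":[0,0,0],"slide":[0.15,0.003,0.08],"fingers":-1},{"turn":[0,0,0],"slide":[0.176,0.003,0.11],"fingers":-1},{"turn":[0,0,0],"slide":[0.176,0.003,0.14],"fingers":-1}]';python3 -m crank '[{"turn":[0,0,0],"slide":[0,0,0],"fingers":-1},{"turn":[0,0,0],"slide":[0,0,0],"fingers":-1},{"turn":[0,0,0],"slide":[0,0,0],"fingers":-1}]'; python3 -c "
from h import *
go([.5725,-.235,.06],-.12,0)
import pickle
c=get_calibration('wrist');im=grab_frame('wrist')
pickle.dump(c,open('w16.pkl','wb'));cv2.imwrite('pics/w16.png',im[:,:,::-1])"
```

```text
t: 13.98
eef_pos: [0.5761, -0.2335, 0.1116]
ee_rot: [3.14, -0.0, -0.116]
force: [0.5, -1.1, -3.0]
width: 0.0503
t: 14.23
eef_pos: [0.5732, -0.234, 0.1138]
ee_rot: [3.14, -0.0, -0.117]
force: [-0.2, -0.2, -2.5]
width: 0.0498
t 14.23 at [ 0.5732 -0.234   0.1138] [ 3.1398e+00 -2.0000e-04 -1.1710e-01] w 0.0498 F [-0.2 -0.2 -2.5]
slide [-0.0012  0.0019  0.1075] turn [ 0.0003 -0.      0.0005] rows 1.289472294508657 0.027387862373522285
```

View pics/w16.png

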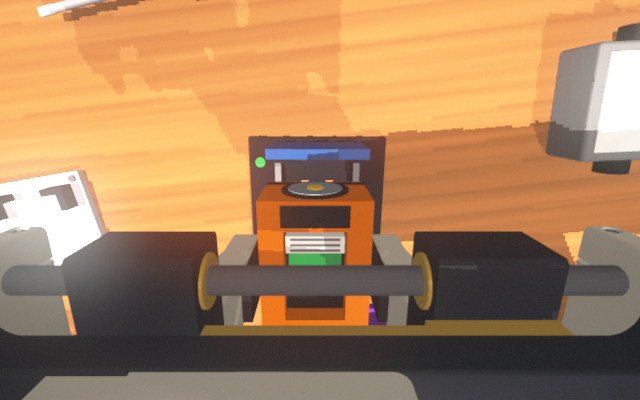

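```bash
python3 - <<'E'
import cv2
im=cv2.imread('pics/w16.png')
cv2.imwrite('pics/w16c.png',cv2.resize(im[130:215,240:395],None,fx=5,fy=6,interpolation=cv2.INTER_CUBIC))
E
```

```text
(no output)
```

View pics/w16c.png

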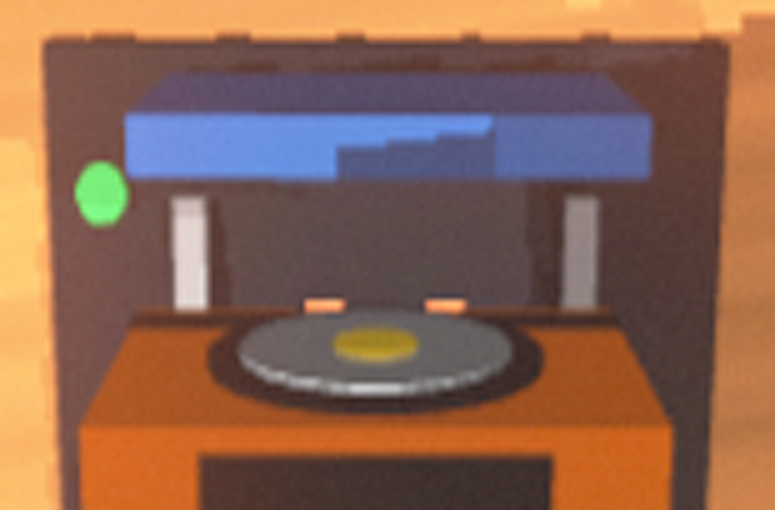

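```bash
python3 - <<'E'
from h import *
import pickle
c=pickle.load(open('w16.pkl','rb'));s=get_state()
f=lambda u:((u[0]+.5)/5-.5+240,(u[1]+.5)/6-.5+130)
yaw=-.12;X=np.array([np.cos(yaw),np.sin(yaw),0]);Y=np.array([-X[1],X[0],0])
def pr(n,a,b,z):
  A,B=back(c,f(a),z),back(c,f(b),z);M=(A+B)/2-s['eef_pos'];print(n,z,'along',(M@X).round(4),'lat',(M@Y).round(4),np.linalg.norm(A-B).round(4),'yaw',(np.arctan2(*(A-B)[[1,0]])-np.pi/2).round(3))
pr('cheek in',(127,180),(650,180),.054);pr('cheek out',(125,114),(652,114),.054)
pr('base far',(44,42),(728,42),.008); pr('ridge far',(170,197),(600,197),.013)
for z in(.099,.102,.107):pr('bot',(133,313),(614,313),z)
for z in(.137,.14,.145):pr('top',(80,427),(672,427),z)
print(s['ee_rot'])
E
```

```text
cheek in 0.054 along 0.0369 lat -0.0012 0.0704 yaw -0.117
cheek out 0.054 along 0.0442 lat -0.0012 0.0703 yaw -0.116
base far 0.008 along 0.0482 lat -0.0011 0.1094 yaw -0.116
ridge far 0.013 along 0.0282 lat -0.0011 0.0689 yaw -0.117
bot 0.099 along 0.0317 lat 0.0008 0.0524 yaw -0.117
bot 0.102 along 0.0323 lat 0.0008 0.0515 yaw -0.117
bot 0.107 along 0.0335 lat 0.0008 0.05 yaw -0.117
top 0.137 along 0.0318 lat 0.0005 0.0512 yaw -0.117
top 0.14 along 0.0327 lat 0.0005 0.0501 yaw -0.117
top 0.145 along 0.0341 lat 0.0006 0.0482 yaw -0.117
[ 3.13986860e+00 -1.27477305e-03 -1.17354090e-01]
```

```bash
python3 -m crank '[{"turn":[0,0,0],"slide":[-0.001,0.0035,0.02],"fingers":-1},{"turn":[0,0,0],"slide":[-0.001,0.0035,0.05],"fingers":-1},{"turn":[0,0,0],"slide":[-0.001,0.0035,0.08],"fingers":-1},{"turn":[0,0,0],"slide":[-0.001,0.0035,0.1],"fingers":-1},{"turn":[0,0,0],"slide":[-0.001,0.0035,0.115],"fingers":-1}]'; python3 -c "
from h import *
go([.5725,-.236,.02],-.118,0)
im=grab_frame('wrist');cv2.imwrite('pics/w17.png',im[:,:,::-1])"
```

```text
t: 14.7
eef_pos: [0.5715, -0.2364, 0.0546]
ee_rot: [3.14, 0.001, -0.119]
force: [-0.9, 0.4, -3.7]
width: 0.0497
t 14.7 at [ 0.5715 -0.2364  0.0546] [ 3.1402e+00  8.0000e-04 -1.1850e-01] w 0.0497 F [-0.9  0.4 -3.7]
slide [ 0.0019 -0.0012  0.0692] turn [ 0.0002  0.0001 -0.0001] rows 0.8302884369652529 0.013809474823819128
```

View pics/w17.png

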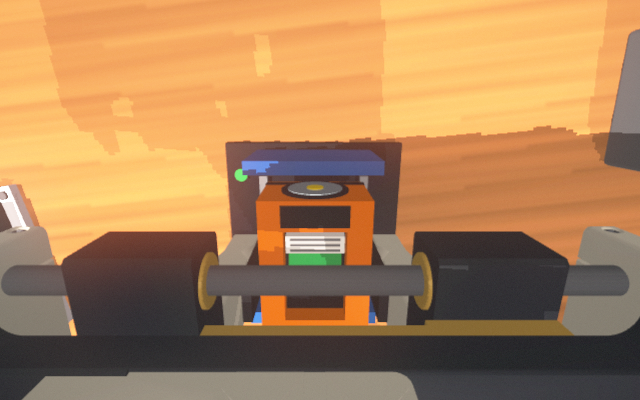

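```bash
python3 -m crank '[{"turn":[0,0,0],"slide":[0.001,0,0.014],"fingers":-1},{"turn":[0,0,0],"slide":[0.001,0,0.028],"fingers":-1},{"turn":[0,0,0],"slide":[0.001,0,0.042],"fingers":-1},{"turn":[0,0,0],"slide":[0.001,0,0.052],"fingers":-1},{"turn":[0,0,0],"slide":[0.001,0,0.06],"fingers":-1}]'; python3 -m crank '[{"turn":[0,0,0],"slide":[0,0,0.001],"fingers":-1},{"turn":[0,0,0],"slide":[0,0,0.002],"fingers":-1}]'
```

```text
t: 15.17
eef_pos: [0.5724, -0.2365, 0.0247]
ee_rot: [3.14, 0.001, -0.118]
force: [-0.7, -0.0, -3.3]
width: 0.0498
t: 15.33
eef_pos: [0.5726, -0.2365, 0.0242]
ee_rot: [3.14, 0.001, -0.118]
force: [-0.3, -0.2, -3.9]
width: 0.0501
```

```bash
python3 -m crank '[{"turn":[0,0,0],"slide":[0,0,0.002],"fingers":-1},{"turn":[0,0,0],"slide":[0,0,0.004],"fingers":-1},{"turn":[0,0,0],"slide":[0,0,0.006],"fingers":-1},{"turn":[0,0,0],"slide":[0,0,0.006],"fingers":-1}]'; python3 -m crank '[{"turn":[0,0,0],"slide":[0,0,0.001],"fingers":-1},{"turn":[0,0,0],"slide":[0,0,0.003],"fingers":-1},{"turn":[0,0,0],"slide":[0,0,0.003],"fingers":-1}]'
```

```text
t: 15.67
eef_pos: [0.5726, -0.2365, 0.0214]
ee_rot: [3.14, 0.0, -0.118]
force: [-0.8, 0.2, -2.7]
width: 0.0498
t: 15.92
eef_pos: [0.5727, -0.2366, 0.02]
ee_rot: [3.14, -0.0, -0.118]
force: [-0.5, -0.4, -3.3]
width: 0.0498
```

```bash
python3 -m crank '[{"turn":[0,0,0],"slide":[0,0,0.001],"fingers":-1},{"turn":[0,0,0],"slide":[0,0,0.002],"fingers":-1},{"turn":[0,0,0],"slide":[0,0,0.002],"fingers":-1}]'; python3 -c "
from h import *
im=grab_frame('wrist');cv2.imwrite('pics/w18.png',cv2.resize(im[120:330,200:430,::-1],None,fx=3,fy=2.8,interpolation=cv2.INTER_CUBIC))"
```

```text
t: 16.17
eef_pos: [0.5727, -0.2366, 0.0199]
ee_rot: [3.14, -0.0, -0.118]
force: [-2.4, 1.3, 6.1]
width: 0.0497
```

View pics/w18.png

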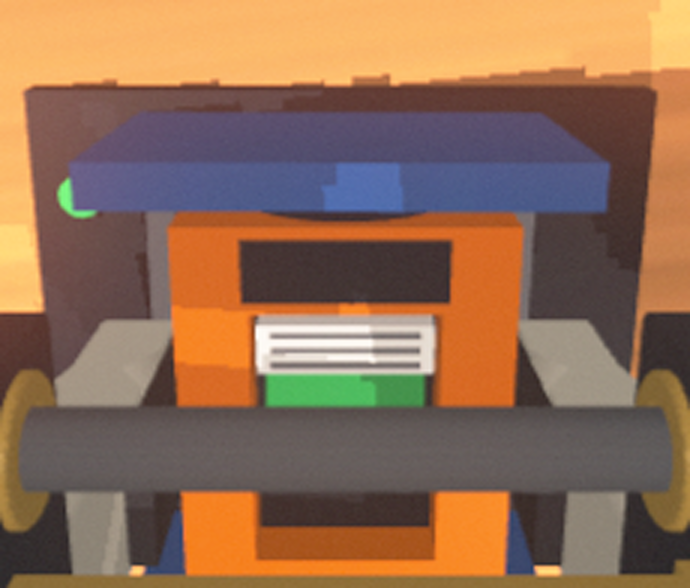

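```bash
python3 -m crank '[{"turn":[0,0,0],"slide":[0,0,-0.001],"fingers":1},{"turn":[0,0,0],"slide":[0,0,-0.001],"fingers":1},{"turn":[0,0,0],"slide":[0,0,-0.001],"fingers":1},{"turn":[0,0,0],"slide":[0,0,-0.001],"fingers":1},{"turn":[0,0,0],"slide":[0,0,-0.001],"fingers":1}]'; python3 -m crank '[{"turn":[0,0,0],"slide":[0,0,0],"fingers":1},{"turn":[0,0,0],"slide":[0,0,0],"fingers":1},{"turn":[0,0,0],"slide":[0,0,0],"fingers":1}]';python3 -m crank '[{"turn":[0,0,0],"slide":[0,0,-0.02],"fingers":1},{"turn":[0,0,0],"slide":[0,0,-0.06],"fingers":1},{"turn":[0,0,0],"slide":[0,0,-0.12],"fingers":1},{"turn":[0,0,0],"slide":[-0.04,0,-0.18],"fingers":1},{"turn":[0,0,0],"slide":[-0.08,0,-0.24],"fingers":1}]';python3 -m crank '[{"turn":[0,0,0],"slide":[-0.05,0,-0.05],"fingers":1},{"turn":[0,0,0],"slide":[-0.05,0,-0.05],"fingers":1},{"turn":[0,0,0],"slide":[-0.05,0,-0.05],"fingers":1},{"turn":[0,0,0],"slide":[-0.05,0,-0.05],"fingers":1}]'
python3 -c "
from h import *
import pickle
c=get_calibration('wrist');im=grab_frame('wrist')
pickle.dump(c,open('w19.pkl','wb'));cv2.imwrite('pics/w19.png',im[:,:,::-1])
cv2.imwrite('pics/w19c.png',cv2.resize(im[60:240,235:395,::-1],None,fx=4.4,fy=3.3,interpolation=cv2.INTER_CUBIC))
cv2.imwrite('pics/top19.png',grab_frame('top')[:,:,::-1])
"
```

```text
t: 16.63
eef_pos: [0.5726, -0.2366, 0.0194]
ee_rot: [3.14, 0.0, -0.118]
force: [-0.8, -0.5, 0.8]
width: 0.0775
t: 16.88
eef_pos: [0.5726, -0.2366, 0.0194]
ee_rot: [3.14, 0.0, -0.118]
force: [-0.2, -0.4, 0.1]
width: 0.0871
t: 17.3
eef_pos: [0.5327, -0.2317, 0.1409]
ee_rot: [3.14, 0.001, -0.118]
force: [0.7, -0.9, 0.5]
width: 0.0877
t: 17.63
eef_pos: [0.5082, -0.2286, 0.1652]
ee_rot: [3.14, -0.001, -0.118]
force: [-0.2, 0.6, 0.0]
width: 0.0876
```

View pics/w19c.png

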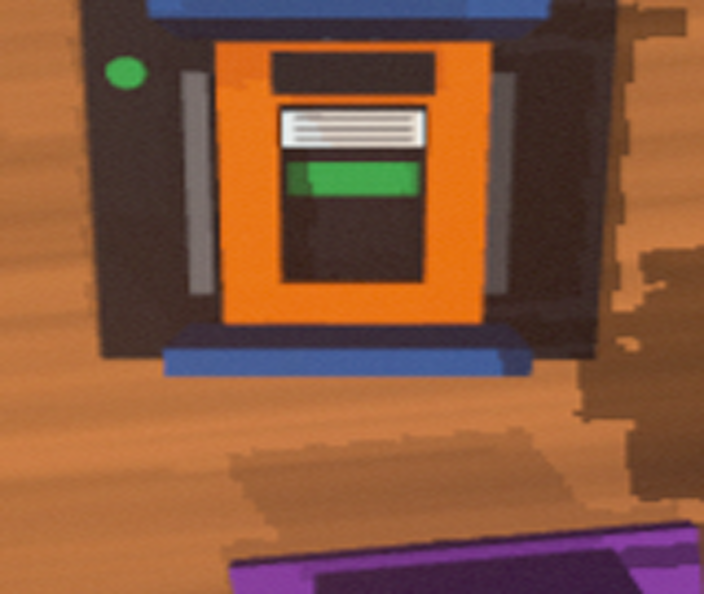

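View pics/top19.png

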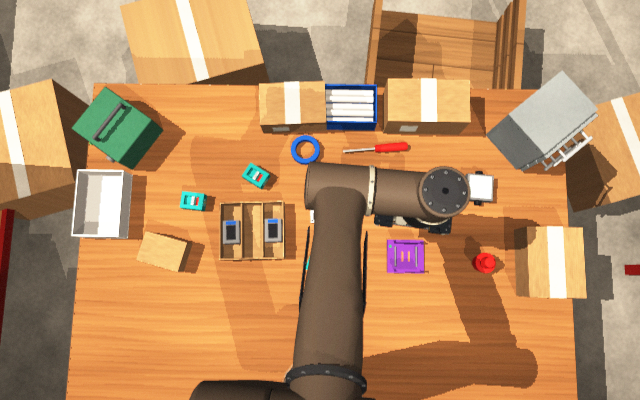

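```bash
python3 - <<'E'
from h import *
import pickle
c=pickle.load(open('w19.pkl','rb'))
f=lambda u:((u[0]+.5)/4.4-.5+235,(u[1]+.5)/3.3-.5+60)
r=rect([back(c,f(u),.046) for u in [(215,42),(492,42),(484,324),(222,324)]]);print('lamp',*r)
print('ridges',*rect([back(c,f(u),.013) for u in [(181,72),(516,72),(508,294),(190,294)]]))
print('cheek in',*rect([back(c,f(u),.054) for u in [(148,18),(549,18),(531,349),(164,349)]]))
for v in (42,108,149,283,324):
  d=back(c,f((352,v)),.046)-r[0];print(v,(d[0]*np.cos(-.12)+d[1]*np.sin(-.12)).round(4))
print(get_state()['force'],get_state()['eef_pos'])
E
```

```text
lamp [ 0.5715 -0.236   0.046 ] len 0.0685 0.0506 yaw -0.119 -0.118
ridges [ 0.5713 -0.2351  0.013 ] len 0.0603 0.0686 yaw -0.117 -0.118
cheek in [ 0.5713 -0.235   0.054 ] len 0.0781 0.07 yaw -0.121 -0.118
42 0.0342
108 0.019
149 0.0093
283 -0.0237
324 -0.0342
[0.20257826 0.72583564 0.14545768] [ 0.50803784 -0.22859957  0.16374694]
```

Centred within 1 mm, yaw within 0.002 rad and the knob at +14 mm, so fully on. The gripper is clear, so I'm handing in.

```bash
python3 -c "
from station import *
print(job_done())"
```

```text
the job is handed in; nothing more can be done
None
```

The orange lamp is in the charging dock with its switch on, and the job is handed in. It took about 18 s of the 69 s. I gripped the lamp by its ends to take it from the tray's middle lane, set it in the cradle and let go. I then pushed the switch fully on with one tilted fingertip, gripped the lamp by its sides, lowered it onto the dock's seat and let go.

**Last checks:**
- **Position:** the lamp is centred within about 1 mm of the dock, and its yaw is about −0.118 against the dock's −0.12 rad.
- **Height:** it touched down where the seat's height predicted, with the TCP at 19.9 mm against 19.9–20 mm expected.
- **Switch:** the knob centre is at about +14 mm in the lamp's frame, which means a travel of about 12 mm. The green mark shows and the red one is covered.
- **Gripper:** it is clear of everything, with no force on it. In the last top view the grey lamps, tape roll, screwdriver, plug and carton look unmoved; the arm partly hides the junction box.

**What disagreed:**
- **Camera offset:** the wrist camera read 1–2 mm off the TCP, so I made the fits by comparing lamp and holder in the same picture.
- **Triangulation:** heights measured between the top and wrist views were poor. They were up to 15 mm off for the lamp's and cradle's corners, and useless for one dock corner where the two rays were nearly parallel. I relied on two wrist views or known sizes there.
- **Cradle shift:** pushing the switch slid the lamp about 3 mm against the cradle's stop, within the 12 mm allowed.

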